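Send a collet into the checking station

ROBOT

A 6-joint arm with a two-finger parallel gripper is mounted at the origin on the work surface. World frame = base frame: x ahead of the robot, y to its left, z up, the work surface at z = 0. Lengths are in m, angles in rad, forces in N, time in s.
With the tool pointing down it reaches from about 0.375 to 0.975 m from the base axis. Payload 3.8 kg.
Tool frame: the origin (TCP) lies midway between the tips of the shut fingers; the grasp point (between the pads) lies 19 mm behind it; z points along the fingers, y is the line along which they close (so a half turn about z gives the same grasp; the last joint's range is limited). The gripper opens to 85 mm and grips with 20 to 120 N. Pads are 22 mm wide; open, the fingers measure 114 mm over their backs; the gripper's body (76 mm by 85 mm) begins 54 mm behind the grasp point. The pads swing forward as they close: fully open they stand 13 mm farther back than shut.
Start: joints at [-1.187, 0.264, 1.604, -0, 1.274, -0.037], TCP at [0.276, -0.616, 0.208] pointing down, gripper open.
Joint ranges: [-2.63, 2.63], [-0.94, 2.18], [0.31, 2.57], [-1.31, 4.45], [0, 2.66], [-2.55, 2.55]. Speed limits (rad/s): [2.57, 2.57, 3.14, 3.14, 3.14, 3.14].

INTERFACE

Orientations are given as a rotation vector (axis times angle).
In Python, from workcell import * gives the robot as it stands. The module is installed in compiled form; this text tells all that it offers.
- The arm moves only by the tool apply_moves, never from a script. Its arguments are lists of equal length, an entry for each row: "fingers": the opening, from 0 (shut) to 1 (fully open); "travel": the shift along the tool's x, y, z normalised to -1 to 1, where 1 is 0.05 m, a list of three; "rotation": the turn, a rotation vector about the tool's x, y, z normalised to -1 to 1, where 1 is 6 degrees, a list of three. In form: {"fingers": [fingers, ...], "travel": [[dx, dy, dz], ...], "rotation": [[ax, ay, az], ...]}. A call has 1 to 12 rows; each row shifts and turns the commanded pose from where the row before left it, along the tool's axes as they then stand; what a row does not reach is not made up. A row lasts 1/10 s, in which the tool goes at most 50 mm and 8.59 degrees, less where a joint would pass 70% of its speed; a pose out of reach is approached as far as the arm can. A call with a number of a shift or a turn outside -1 to 1 is refused whole. A call with a gripper value outside its range is refused whole. The fingers move at their own pace and stop on an object; "newtons" is the grip in N (left out, the last holds). Time passes only in rows, so rows that do not move let the fingers close. It gives the time, the measured TCP pose, the force, the opening and the grip force at its end, in the units of the state.
- read_state(): the state, without advancing time (a new reading comes with each control period).
- read_camera(name): name is "scene" or "side" or "wrist"; returns a dict with "image" (400x640x3 uint8, red, green, blue), "fx", "fy", "cx", "cy" (pixels), "k1" (the pictures are not rectified: a ray, as slopes to the right and down, at radius r is drawn at 1 + k1 r^2 times it, then the intrinsics apply), "extrinsics" (4x4, takes a point from world to camera coordinates). Camera axes: x right, y down, z forward; pixel columns grow to the right and rows downward; lengths in m; the calibration is good to about 2 mm. A picture is of the moment at which its call begins. There is no depth.
- finish_job(): hands the job in; it is judged then, once.
Trained networks look in the newest picture that a camera, given by its name, has taken for a name from the list of things; names that differ only in an ending like _2 or _b are one class to them, and where a whole thing is asked for, a point or a joint stands for the part that bears it (a point fixed in the world has none). Each returns a list of dicts, best first, with "p" (0 to 1); they miss things now and then, are a little off and sometimes report something else, mostly with a low value. They report only what shows in the picture. A call takes as long as a camera call.
- regions_of(camera, name): "mask" (400x640 bool, what is visible of it) and "bbox" ([left, top, width, height] in pixels, round what is visible of it).
- tip_of(camera, name): "location" ([column, row] in pixels: a listed point, or the origin of a listed thing).
The state is a dict: "time": time; "q": joint angles; "joint_vel": joint speeds; "joint_torque": joint torques, N m; "tool_pos": TCP position; "tcp_rot": TCP orientation; "wrist_force": force on the tool from outside, world axes, zero at the start; "torque": the same for the moment, N m; "width": opening from 0.0 (shut) to 1.0 (fully open); "grip_force": force on a finger pad.
Only numpy, scipy, OpenCV 4.12 (cv2) and the standard library are available. Lean on these libraries where they do the work, as an engineer would, in place of code of your own. Each camera call takes 0.05 s, during which the arm holds its last target. There are 200 camera calls.

TASK

Set the flanged steel collet (the waisted one with the wide head) down upright in the cardboard carton waiting on the rollers; don't drop it in. Then slide the guard door fully open, push the carton along the rollers all the way into the bay until it is against the back stop, and slide the guard fully shut. Leave the guard where it is until the carton is loaded, keep the carton on its rollers and the collet standing, and do not disturb the other things on the bench.

Things in the scene. Friction and masses are not known exactly. Their poses are not given: they have to be found in the camera images.
- station: Fixed checking station: a level row of 16 free-turning steel rollers (diameter 20, 30 apart, tops 40 above the table) between two aluminium guide rails, leading along its +y axis into an open-topped grey bay. Origin on the table top, z up, midway between the rails, in the plane of the guard door. Rollers from y -325 to +145. Rail inner faces at x -49 and +49, tops 50 above the table.
- back_stop (a point): Centre of the bay back stop's inner face, at station (0, +145), 40 above the table, same axes: the carton is home with its end against it (its centre 60 before it). Bay: entrance at station y 0, side walls' inner faces at x -51 and +51, walls 110 high; a readout box 125 high stands behind. The rollers need under 2 N; the carton stops soon after being let go.
- guard (a joint): Opening of the guard door in m: 0 shut, 0.125 fully open (end stop). Slides along station +x, takes 1 to 2 N, stays where left. Clear panel in an aluminium frame, 130 wide (x -65 to +65 when shut), 11 thick, 45 to 116 above the table; nothing spans the entrance above it. Its channel at y 0 sticks out to x +210: 50 high, end post 115 high.
- guard_handle (a point): Grip point in the black upright tab on top of the guard door: tab 40 long (station x), 10 thick (station y), from 116 to 153 above the table; this point is at the tab's centre in plan, 140 above the table, at station x -20, y 0 when the door is shut, and moves with the door.
- carton: Small open-topped cardboard carton standing on the rollers: 90 (its x) by 120 (its y) by 45 high, walls and floor 4 thick, about 0.15 kg. Origin at the centre of its underside; its y axis lies roughly along the station's y.
- collet: The flanged steel collet to be loaded, standing upright on the table: waisted shape, foot diameter 40, waist diameter 28, widening to a thick round head of diameter 48 between 39 and 60 above its underside; 60 tall, about 0.28 kg (0.2 to 0.4). Origin at the centre of its underside, z up. The only one of the three turned steel parts whose widest part is at the top.
- sleeve: Bystander, not to be disturbed: plain steel tube standing on end, outer diameter 42, bore 30, 58 tall. Origin at the centre of its underside.
- plug: Bystander, not to be disturbed: steel plug gauge standing on a wide foot: foot diameter 46 and 22 high, with a slimmer stem of diameter 24 above it, 56 tall in all. Origin at the centre of its underside.
- cup: Bystander, not to be disturbed: clear plastic cup, rim diameter 72, 85 tall. Origin at the centre of its underside.
- canister: Bystander, not to be disturbed: square tea canister, white below and green above, 62 x 62, 127 tall. Origin at the centre of its underside.
- tape: Bystander, not to be disturbed: roll of clear tape lying flat, diameter 90, 24 high. Origin at the centre of its underside.
- micrometer: Bystander, not to be disturbed: micrometer with a U-shaped frame, lying flat, about 45 x 145 and 14 high (origin at table height, inside the U).

How it is judged:
By the outcome, as a careful person would: the job done as asked, in the order asked, and still so for the second after the job is handed in, with the robot touching nothing.
It also fails if it takes over 66 s, if anything falls off the work surface, if the arm or the gripper's body presses on something with over 40 N, if the wrist force passes 120 N, or if a joint passes its speed limit or range.

## Working session

There is one attempt and no reset: what is moved stays moved. The work goes in short steps, Python scripts to look and compute and a tool call to move; the robot and the scene stay as the last step left them, time stands still between calls to the robot, and variables do not carry over. Pictures are saved under pics/ and viewed, at most 10 in all, crops included, and the job is handed in when it is done.

Besides the shell and the picture viewer there is one more tool, called after "Emit:" by a JSON object that holds its "fn" and its "kwargs". apply_moves: Moves the arm, as the interface text tells. Scaled input: -1 to 1 covers 0.05 m each way for a shift and 6 degrees each way for a turn. Its arguments: {"type":"object","properties":{"fingers":{"type":"array","items":{"type":"number"}},"travel":{"type":"array","items":{"type":"array","items":{"type":"number"}}},"rotation":{"type":"array","items":{"type":"array","items":{"type":"number"}}},"newtons":{"type":"number"}},"required":["fingers","travel","rotation"]}

```bash
mkdir -p pics; cat > h.py <<'E'
from workcell import *
import numpy as np, cv2
from scipy.spatial.transform import Rotation as R
def ray(c,px):
    K=np.array([[c['fx'],0,c['cx']],[0,c['fy'],c['cy']],[0,0,1.]])
    u=cv2.undistortPoints(np.array([[px]],float),K,np.array([c['k1'],0,0,0,0.]))[0,0]
    E=np.array(c['extrinsics']);d=E[:3,:3].T@np.array([u[0],u[1],1]);o=-E[:3,:3].T@E[:3,3]
    return o,d
def atz(c,px,z):
    o,d=ray(c,px);return o+d*(z-o[2])/d[2]
def proj(c,P):
    E=np.array(c['extrinsics']);p=E[:3,:3]@np.asarray(P,float)+E[:3,3];x,y=p[0]/p[2],p[1]/p[2]
    f=1+c['k1']*(x*x+y*y);return np.array([c['fx']*x*f+c['cx'],c['fy']*y*f+c['cy']])
def save(c,n): cv2.imwrite('pics/'+n,c['image'][:,:,::-1])
E
python3 - <<'E'
from h import *
np.set_printoptions(precision=4,suppress=True)
Z={'back_stop':.04,'guard_handle':.14,'carton':.04}
for cam in ['scene','side','wrist']:
    c=read_camera(cam);save(c,cam+'0.png')
    print(cam,ray(c,[320,200]),c['fx'],c['k1'])
    for n in ['station','back_stop','guard_handle','carton','collet','sleeve','plug','cup','canister','tape','micrometer']:
        for t in tip_of(cam,n)[:2]:
            print(n,round(t['p'],2),np.array(t['location']),atz(c,t['location'],Z.get(n,0))[:2])
print(read_state())
E
```

```text
scene (array([1.2977, 0.1512, 0.8766]), array([-0.6666, -0.1441, -0.7316])) 478.86480227181704 -0.07820513414119803
station 0.67 [387.1 210.6] [0.4967 0.1469]
guard_handle 0.62 [394.1 170.1] [0.4999 0.1479]
carton 0.92 [330.  197.1] [0.5207 0.0077]
collet 0.87 [216.4 164.4] [ 0.4336 -0.323 ]
sleeve 0.62 [202.7 180.8] [ 0.501 -0.335]
plug 0.65 [183.6 208.3] [ 0.6024 -0.3444]
cup 0.85 [294.9 283.8] [ 0.7517 -0.0202]
canister 0.64 [199.6 257.9] [ 0.7345 -0.2472]
tape 0.9 [445.9 310.3] [0.7454 0.3011]
micrometer 0.67 [360.3 170.3] [0.3695 0.0594]
side (array([0.0511, 0.7762, 0.9595]), array([ 0.415 , -0.6074, -0.6774])) 459.7612585504161 -0.06735968442126401
station 0.59 [311.7 264.2] [0.5138 0.1376]
back_stop 0.71 [279.2 296.1] [0.502  0.2895]
back_stop 0.42 [326.6 162.2] [ 0.6991 -0.2098]
guard_handle 0.85 [310.9 233.2] [0.5038 0.1526]
carton 0.62 [338.2 226. ] [0.5123 0.0111]
collet 0.77 [416.9 187.5] [ 0.4178 -0.3076]
sleeve 0.8 [397.8 174.1] [ 0.4991 -0.3331]
plug 0.45 [371.7 162.6] [ 0.6004 -0.3376]
plug 0.43 [373.3 265.3] [0.3759 0.0476]
cup 0.56 [280.2 196.7] [ 0.7493 -0.0265]
cup 0.45 [398.9 175.4] [ 0.4931 -0.3291]
canister 0.6 [323.2 163.8] [ 0.7319 -0.2389]
tape 0.64 [202.5 263.7] [0.756  0.3035]
tape 0.46 [282.  195.8] [ 0.7472 -0.033 ]
micrometer 0.57 [373.1 269.2] [0.3697 0.0594]
wrist (array([ 0.3486, -0.5849,  0.3727]), array([-0.2811, -0.1314, -0.9507])) 294.4896931909246 -0.022323015594209458
{'time': 1.8, 'q': array([-1.1869,  0.2639,  1.604 , -0.    ,  1.2737, -0.0369]), 'joint_vel': array([-0.002 , -0.0003,  0.0007,  0.0001,  0.0015,  0.0011]), 'joint_torque': array([  0.0019, -51.5044, -36.7704,   0.0002,   0.0011,  -0.    ]), 'tool_pos': array([ 0.2757, -0.6161,  0.2083]), 'tcp_rot': array([ 3.0723,  0.656 , -0.    ]), 'wrist_force': array([-0.0179,  0.7851, -0.3218]), 'torque': array([-0.0254, -0.0227,  0.004 ]), 'grip_force': 0.0, 'width': 0.9977702760417916}
```

View pics/scene0.png

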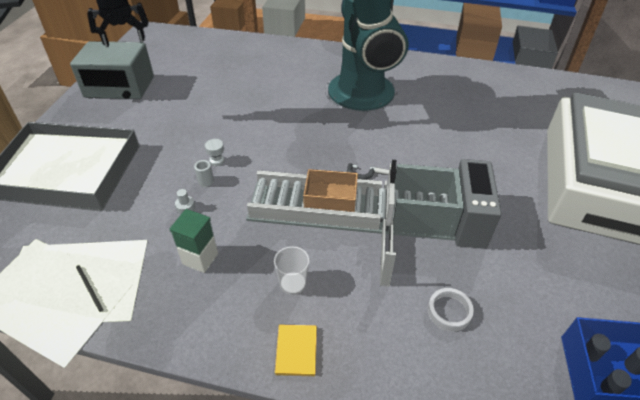

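View pics/side0.png

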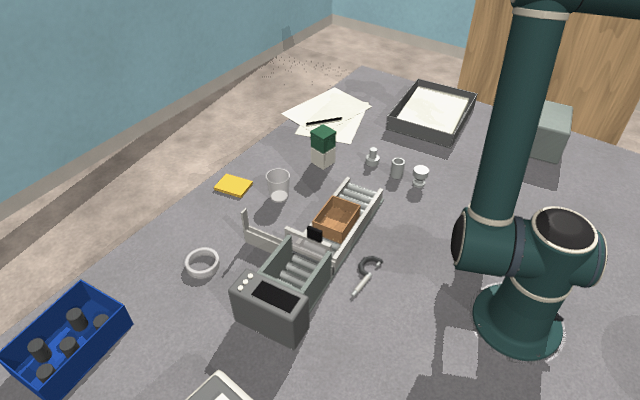

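The scene view shows the collet at about (215,150), the sleeve at (203,172), the plug at (184,198), the carton at (330,190), the guard tab at (394,170) and the bay to its right. The side view agrees, with the collet at (420,175) and the carton at (336,217). Next I'll refine the poses by fitting silhouettes and rail corners.

```bash
cat >> h.py <<'E'
from scipy.optimize import minimize
def ring(d,z,n=32):
    a=np.linspace(0,2*np.pi,n);return np.c_[d/2*np.cos(a),d/2*np.sin(a),0*a+z]
def sil(c,rings,pos,yaw=0,s=4):
    M=np.zeros((400*s,640*s),np.uint8);Rz=R.from_euler('z',yaw).as_matrix()
    for P in rings:
        q=np.array([proj(c,Rz@p+pos) for p in P])
        cv2.fillConvexPoly(M,cv2.convexHull(np.round((q+.5)*s).astype(np.int32)),1)
    return cv2.resize(M.astype(np.float32),(640,400),interpolation=cv2.INTER_AREA)
COL=[np.r_[ring(.048,.039),ring(.048,.06)],np.r_[ring(.028,.015),ring(.028,.039)],np.r_[ring(.04,0),ring(.04,.008)],np.r_[ring(.04,.006),ring(.028,.018)],np.r_[ring(.028,.03),ring(.048,.039)]]
def fit(views,rings,x0,z,yaw=None):
    def cost(x):
        s=0
        for c,m in views:
            S=sil(c,rings,np.array([x[0],x[1],z]),x[2]*10 if yaw is not None else 0);s+=1-np.minimum(S,m).sum()/np.maximum(S,m).sum()
        return s
    v=list(x0)+([yaw/10] if yaw is not None else [])
    n=len(v);sx=np.vstack([v]+[np.array(v)+.008*np.eye(n)[i] for i in range(n)])
    r=minimize(cost,v,method='Nelder-Mead',options=dict(initial_simplex=sx,xatol=1e-4,fatol=1e-4,maxiter=120));return r.x,r.fun
E
python3 - <<'E'
from h import *
cs={k:read_camera(k) for k in ['scene','side']}
def masks(n): 
    o=[]
    for k in cs:
        r=regions_of(k,n); print(n,k,r[0]['p'],r[0]['bbox'],r[0]['mask'].sum()) if r else None
        if r:o.append((cs[k],r[0]['mask'].astype(np.float32)))
    return o
v=masks('collet')
for w in (v,v[:1],v[1:]): print(fit(w,COL,[.425,-.315],0))
v=masks('sleeve');print(fit(v,[np.r_[ring(.042,0),ring(.042,.058)]],[.5,-.334],0))
b=np.array([[x,y,z] for x in(-.045,.045) for y in(-.06,.06) for z in (.011,.045)])
v=masks('carton')
for w in (v,v[:1],v[1:]): print(fit(w,[b],[.515,.01],.04,0.))
a=cs['scene']['image'][140:260,230:510];s=cs['side']['image'][165:345,220:400]
A=cv2.resize(a,None,fx=2.85,fy=2.5,interpolation=3);
cv2.imwrite('pics/z.png',A[:,:,::-1]);cv2.imwrite('pics/zs.png',cv2.resize(s,None,fx=3.3,fy=3.3,interpolation=3)[:,:,::-1])
E
```

```text
collet scene 0.91 [203.3, 142.2, 24.1, 24.9] 433
collet side 0.73 [410.1, 165.5, 18.6, 22.2] 294
(array([ 0.4229041, -0.3263548]), np.float64(0.2048259973526001))
(array([ 0.41916372, -0.32781924]), np.float64(0.0872417688369751))
(array([ 0.4240505 , -0.32710332]), np.float64(0.05771183967590332))
sleeve scene 0.93 [193.8, 159.7, 19.5, 33.0] 432
sleeve side 0.77 [390.0, 154.6, 15.3, 24.8] 263
(array([ 0.50052864, -0.32601838]), np.float64(0.16077834367752075))
carton scene 0.58 [302.5, 164.0, 52.6, 49.3] 2016
carton side 0.62 [311.5, 194.8, 47.1, 48.4] 1457
(array([0.51946278, 0.00876732, 0.00891188]), np.float64(0.15798097848892212))
(array([0.52332523, 0.00835538, 0.00967765]), np.float64(0.056900858879089355))
(array([0.51844135, 0.01100502, 0.01238741]), np.float64(0.07693898677825928))
```

View pics/z.png

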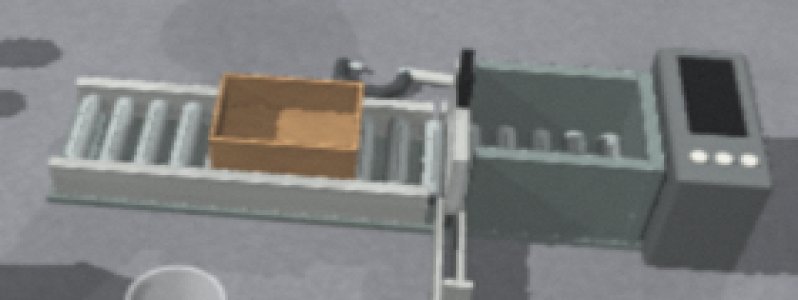

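View pics/zs.png

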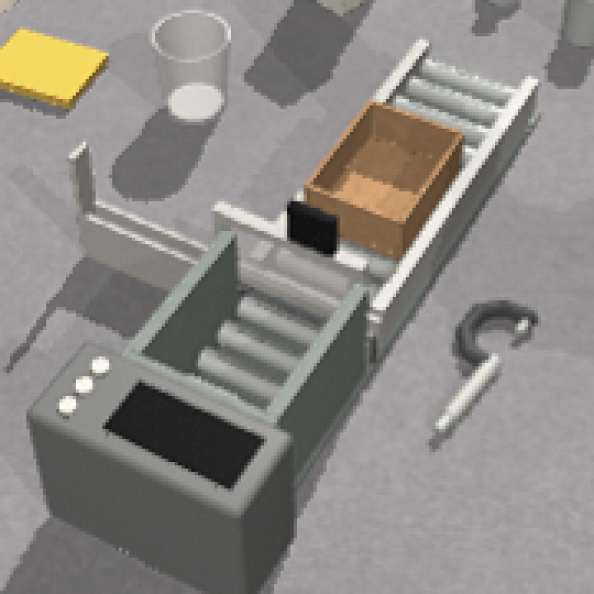

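```bash
python3 - <<'E'
from h import *
a,b=read_camera('scene'),read_camera('side')
for n,c,p,z in [('rail+x -y end',a,(247.5,204),.05),('rail+x +y end',a,(383.3,216.8),.05),('rail-x -y end',a,(257.4,172),.05),('rail-x +yend',a,(384.4,181.6),.05),
('wall back +x',a,(462.6,204),.11),('tabtop',a,(393.5,157.5),.153),
('rail+x -y',b,(347.9,177.7),.05),('rail-x -y',b,(380.6,189.8),.05),('rail-x +y',b,(334.5,259.5),.05),('tab+x',b,(307.3,226.5),.153),('tab-x',b,(322.4,229.5),.153),('post',b,(243.6,209.8),.115),('wall+x',b,(290.6,236.2),.11),('wall-x',b,(330.9,252),.11)]:
    print(n,atz(c,p,z)[:2].round(4))
s=read_state();print(R.from_rotvec(s['tcp_rot']).as_matrix().round(3))
E
```

```text
rail+x -y end [ 0.5953 -0.1745]
rail+x +y end [0.5633 0.141 ]
rail-x -y end [ 0.4863 -0.1851]
rail-x +yend [0.4489 0.1288]
wall back +x [0.5409 0.3069]
tabtop [0.4729 0.142 ]
rail+x -y [ 0.5948 -0.1719]
rail-x -y [ 0.4842 -0.1795]
rail-x +y [0.4505 0.1252]
tab+x [0.5167 0.1492]
tab-x [0.4808 0.1367]
post [0.7137 0.1657]
wall+x [0.5564 0.1671]
wall-x [0.4442 0.1533]
[[ 0.913  0.408 -0.   ]
 [ 0.408 -0.913  0.   ]
 [-0.    -0.    -1.   ]]
```

Emit:
{"fn": "apply_moves", "kwargs": {"fingers": [1, 1, 1, 1, 1, 1, 1, 1, 1, 1, 1, 1], "travel": [[0, 0, 0], [0, 0, 0], [0, 0, 0], [0.45, -0.68, 0.08], [0.45, -0.68, 0.08], [0.45, -0.68, 0.08], [0.45, -0.68, 0.08], [0.45, -0.68, 0.08], [0.45, -0.68, 0.08], [0.45, -0.68, 0.08], [0.4, -0.66, 0.08], [0, 0, 0]], "rotation": [[0, 0, 0.99], [0, 0, 0.99], [0, 0, 0.99], [0, 0, 0], [0, 0, 0], [0, 0, 0], [0, 0, 0], [0, 0, 0], [0, 0, 0], [0, 0, 0], [0, 0, 0], [0, 0, 0]]}}

```text
time: 3.5
tool_pos: [0.4235, -0.3231, 0.1757]
tcp_rot: [-3.134, -0.179, 0.0]
wrist_force: [0.1, -1.3, -0.7]
width: 1.001
grip_force: 0.0
```

```bash
python3 - <<'E'
from h import *
c=read_camera('wrist');save(c,'w1.png')
s=read_state();print(s['time'],s['tool_pos'],R.from_rotvec(s['tcp_rot']).as_matrix().round(3),ray(c,[320,200]))
for n in ('collet','sleeve'):
  r=regions_of('wrist',n)
  for q in r[:2]: print(n,q['p'],q['bbox'])
  for q in tip_of('wrist',n)[:2]: print(q,atz(c,q['location'],0))
  if r and n=='collet': print(fit([(c,r[0]['mask'].astype(np.float32))],COL,[.423,-.327],0))
E
```

```text
3.55 [ 0.42307393 -0.32533064  0.17611433] [[ 0.994  0.113 -0.   ]
 [ 0.113 -0.994  0.   ]
 [-0.    -0.    -1.   ]] (array([ 0.50285913, -0.31591796,  0.34006843]), array([-0.30742166, -0.03804441, -0.95082105]))
collet 0.95 [299.2, 162.0, 46.8, 55.8]
{'location': [320.8, 179.7], 'p': 0.89} [ 0.41820748 -0.32754892  0.        ]
(array([ 0.42101542, -0.32949343]), np.float64(0.030212581157684326))
sleeve 0.95 [311.0, 84.4, 46.4, 48.9]
sleeve 0.21 [1.5, 0.0, 58.3, 98.1]
```

View pics/w1.png

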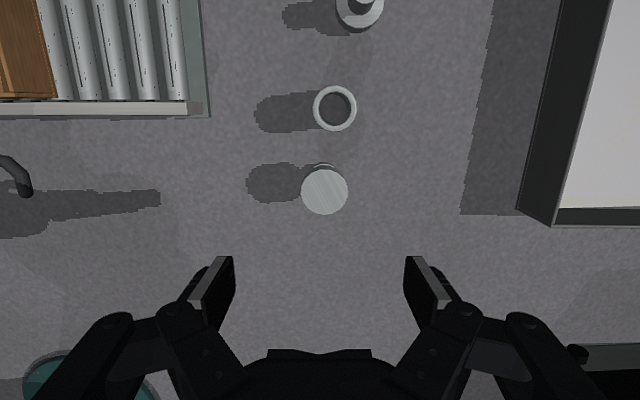

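The wrist view shows the collet head at (324,190), the sleeve at (335,108) and the fingers clear of both, so I'm going down and gripping.

Emit:
{"fn": "apply_moves", "kwargs": {"fingers": [1, 1, 1, 1, 1, 1, 0.3, 0.3, 0.3, 0.3, 0.3], "travel": [[-0.05, 0.08, 0.6], [0, 0, 0.8], [0, 0, 0.7], [0, 0, 0.5], [0, 0, 0.32], [0, 0, 0], [0, 0, 0], [0, 0, 0], [0, 0, 0], [0, 0, 0], [0, 0, 0]], "rotation": [[0, 0, 0], [0, 0, 0], [0, 0, 0], [0, 0, 0], [0, 0, 0], [0, 0, 0], [0, 0, 0], [0, 0, 0], [0, 0, 0], [0, 0, 0], [0, 0, 0]], "newtons": 50}}

```text
time: 4.85
tool_pos: [0.4217, -0.3323, 0.0326]
tcp_rot: [3.135, 0.172, 0.004]
wrist_force: [-1.4, 1.9, 5.8]
width: 0.516
grip_force: 50.1
```

Emit:
{"fn": "apply_moves", "kwargs": {"fingers": [0.3, 0.3, 0.3, 0.3, 0.3, 0.3], "travel": [[0, 0, -0.2], [0, 0, -0.6], [0, 0, -0.8], [0, 0, -0.8], [0, 0, -0.4], [0, 0, 0]], "rotation": [[0, 0, 0], [0, 0, 0], [0, 0, 0], [0, 0, 0], [0, 0, 0], [0, 0, 0]]}}

```text
time: 5.45
tool_pos: [0.4229, -0.3337, 0.1755]
tcp_rot: [3.13, 0.172, 0.01]
wrist_force: [-0.2, -0.4, -2.6]
width: 0.514
grip_force: 51.7
```

```bash
python3 - <<'E'
from h import *
c=read_camera('wrist')
s=read_state();print({k:s[k] for k in('time','tool_pos','tcp_rot','wrist_force','torque','width','grip_force')})
b=read_camera('side');a=read_camera('scene')
ba=a['image'][95:175,175:265];bb=b['image'][110:190,375:465]
im=np.hstack([cv2.resize(c['image'],(400,250)),cv2.resize(ba,None,fx=2.2,fy=3.125)[:250],cv2.resize(bb,None,fx=2.2,fy=3.125)[:250]])
cv2.imwrite('pics/g.png',im[:,:,::-1])
E
```

```text
{'time': 5.5, 'tool_pos': array([ 0.42145765, -0.33248185,  0.17258525]), 'tcp_rot': array([3.13348667, 0.17225003, 0.00528689]), 'wrist_force': array([-0.10462773,  0.182873  , -3.26283053]), 'torque': array([0.01076236, 0.02610548, 0.03849273]), 'width': 0.5188874700596764, 'grip_force': 51.645368871395476}
```

View pics/g.png

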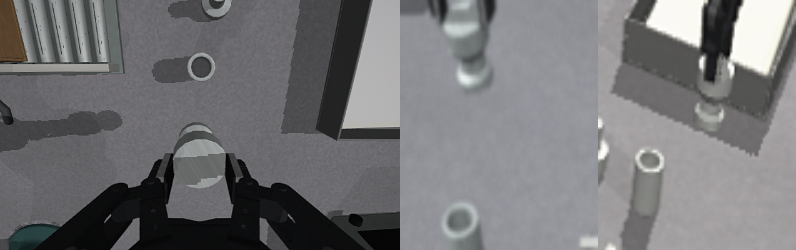

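The collet is held upright by its head, with the wrist force showing about 0.3 kg, and the sleeve and plug are undisturbed. Next I'm carrying it over the carton.

Emit:
{"fn": "apply_moves", "kwargs": {"fingers": [0.3, 0.3, 0.3, 0.3, 0.3, 0.3, 0.3, 0.3, 0.3, 0.3, 0.3, 0.3], "travel": [[0.1, -0.3, -0.1], [0.25, -0.6, -0.1], [0.3, -0.7, 0], [0.3, -0.7, 0], [0.3, -0.7, 0], [0.3, -0.7, 0], [0.3, -0.7, 0], [0.3, -0.7, 0], [0.3, -0.7, 0], [0.2, -0.5, 0], [0.1, -0.25, 0], [0, 0, 0]], "rotation": [[0, 0, 0], [0, 0, 0], [0, 0, 0], [0, 0, 0], [0, 0, 0], [0, 0, 0], [0, 0, 0], [0, 0, 0], [0, 0, 0], [0, 0, 0], [0, 0, 0], [0, 0, 0]]}}

```text
time: 6.8
tool_pos: [0.5203, 0.011, 0.1788]
tcp_rot: [-3.136, -0.177, 0.005]
wrist_force: [-0.8, -0.9, -3.5]
width: 0.514
grip_force: 51.7
```

```bash
python3 - <<'E'
from h import *
c=read_camera('wrist');save(c,'w2.png')
s=read_state();print({k:s[k] for k in('time','tool_pos','tcp_rot','wrist_force','width')})
for n,z in (('carton',.04),('station',0),('guard_handle',.14),('back_stop',.04)):
  for q in tip_of('wrist',n)[:2]: print(n,q,atz(c,q['location'],z)[:2])
E
```

```text
{'time': 6.85, 'tool_pos': array([0.52019187, 0.00969638, 0.17904777]), 'tcp_rot': array([ 3.13638919,  0.17555262, -0.00419672]), 'wrist_force': array([-0.44498082, -0.39780667, -3.41565823]), 'width': 0.5127514539770723}
carton {'location': [325.2, 181.3], 'p': 0.75} [0.52254436 0.00272337]
station {'location': [204.2, 176.1], 'p': 0.8} [0.50247234 0.14542803]
guard_handle {'location': [141.4, 225.3], 'p': 0.58} [0.49875714 0.1413438 ]
```

View pics/w2.png

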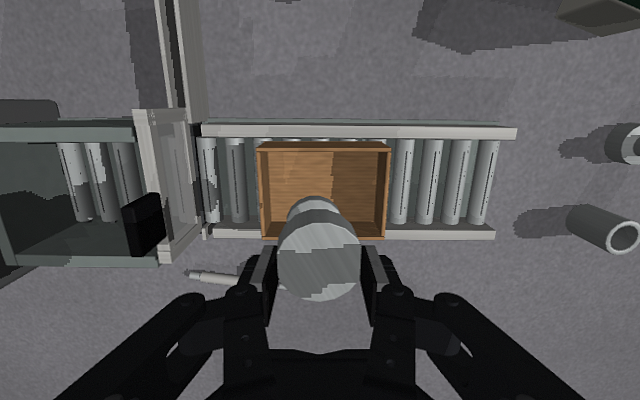

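The wrist view over the carton shows its rim corners at about (257,147), (390,143), (386,240) and (262,240). The +x rail lies along rows 124–139, and the guard tab is at (143,225).

```bash
python3 - <<'E'
from h import *
c=read_camera('wrist')
for n,p,z in [('c+x+y',(257,148),.085),('c+x-y',(390,143),.085),('c-x-y',(386,240),.085),('c-x+y',(262,240),.085),
('r+x out',(202,124),.05),('r+x out -y',(517,127),.05),('r+x in',(202,137),.05),('r+x in -y',(517,140),.05),('r-x in',(210,225),.05),('r-x in -y',(495,228),.05),
('door top -x +y',(158,265),.116),('door top +x +y',(134,110),.116),('tab top a',(122,207),.153),('tab top b',(160,192),.153),('tab c',(131,252),.153),('tab d',(164,240),.153)]:
    print(n,atz(c,p,z)[:2].round(4))
v=[]
for k in('scene','side'):
    q=read_camera(k);r=regions_of(k,'collet')
    if r: print(k,r[0]['p'],r[0]['bbox']); v.append((q,r[0]['mask'].astype(np.float32)))
s=read_state();p=s['tool_pos'];print(p)
for w in ([x] for x in v):
  print(min((round(fit(w,COL,[p[0],p[1]],z)[1],3),z) for z in np.arange(.130,.165,.003)))
E
```

```text
c+x+y [0.5578 0.0648]
c+x-y [ 0.5748 -0.0504]
c-x-y [ 0.4824 -0.0636]
c-x+y [0.4695 0.0561]
r+x out [0.5697 0.1258]
r+x out -y [ 0.6008 -0.1813]
r+x in [0.5572 0.126 ]
r+x in -y [ 0.5885 -0.1852]
r-x in [0.4636 0.1186]
r-x in -y [ 0.4934 -0.191 ]
door top -x +y [0.4505 0.1419]
door top +x +y [0.5816 0.1519]
tab top a [0.5183 0.1436]
tab top b [0.5321 0.1164]
tab c [0.4834 0.1406]
tab d [0.496  0.1157]
scene 0.56 [317.7, 138.9, 27.7, 30.1]
side 0.75 [328.4, 175.5, 16.2, 23.8]
[0.52117839 0.00841085 0.18039526]
(np.float64(0.093), np.float64(0.13))
(np.float64(0.369), np.float64(0.13))
```

Emit:
{"fn": "apply_moves", "kwargs": {"fingers": [0.3, 0.3, 0.3, 0.3, 0.3, 0.3, 0.3], "travel": [[0, 0.12, 0.2], [0, 0, 0.4], [0, 0, 0.5], [0, 0, 0.4], [0, 0, 0.3], [0, 0, 0.14], [0, 0, 0]], "rotation": [[0, 0, 0], [0, 0, 0], [0, 0, 0], [0, 0, 0], [0, 0, 0], [0, 0, 0], [0, 0, 0]]}}

```text
time: 8.0
tool_pos: [0.5209, 0.0029, 0.082]
tcp_rot: [-3.137, -0.172, 0.004]
wrist_force: [-0.2, 0.1, -2.0]
width: 0.518
grip_force: 51.7
```

```bash
python3 - <<'E'
from h import *
c=read_camera('wrist');save(c,'w3.png')
s=read_state();print({k:s[k] for k in('time','tool_pos','wrist_force','width')})
E
```

```text
{'time': 8.05, 'tool_pos': array([0.52185409, 0.00294673, 0.08311877]), 'wrist_force': array([ 0.72482466, -1.01378436, -2.09619682]), 'width': 0.516837928789272}
```

View pics/w3.png

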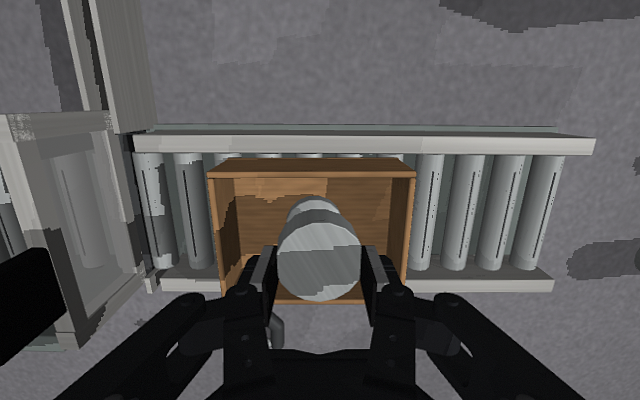

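The collet is centred in the carton, with the rim from about (208,168) to (415,300) and the head at (320,262). I'll lower it slowly to contact.

Emit:
{"fn": "apply_moves", "kwargs": {"fingers": [0.3, 0.3, 0.3, 0.3, 0.3], "travel": [[0, 0, 0.03], [0, 0, 0.03], [0, 0, 0.03], [0, 0, 0], [0, 0, 0]], "rotation": [[0, 0, 0], [0, 0, 0], [0, 0, 0], [0, 0, 0], [0, 0, 0]]}}

```text
time: 8.55
tool_pos: [0.522, 0.0031, 0.079]
tcp_rot: [3.137, 0.172, 0.0]
wrist_force: [-0.2, 0.2, -2.3]
width: 0.513
grip_force: 51.7
```

Emit:
{"fn": "apply_moves", "kwargs": {"fingers": [0.3, 0.3, 0.3, 0.3], "travel": [[0, 0, 0.02], [0, 0, 0.02], [0, 0, 0], [0, 0, 0]], "rotation": [[0, 0, 0], [0, 0, 0], [0, 0, 0], [0, 0, 0]]}}

```text
time: 8.95
tool_pos: [0.522, 0.0031, 0.0769]
tcp_rot: [-3.137, -0.172, -0.0]
wrist_force: [0.3, 0.3, -1.6]
width: 0.515
grip_force: 52.0
```

Emit:
{"fn": "apply_moves", "kwargs": {"fingers": [0.3, 0.3, 0.3, 0.3], "travel": [[0, 0, 0.02], [0, 0, 0.02], [0, 0, 0], [0, 0, 0]], "rotation": [[0, 0, 0], [0, 0, 0], [0, 0, 0], [0, 0, 0]]}}

```text
time: 9.35
tool_pos: [0.5233, 0.003, 0.0766]
tcp_rot: [3.137, 0.172, 0.004]
wrist_force: [-1.6, 0.5, 7.3]
width: 0.515
grip_force: 54.0
```

Contact. I'll release partway, then rise clear.

Emit:
{"fn": "apply_moves", "kwargs": {"fingers": [0.6, 0.7, 0.75, 0.75, 0.75, 0.75, 0.75, 0.75, 0.75, 0.75], "travel": [[0, 0, -0.02], [0, 0, 0], [0, 0, 0], [0, 0, -0.1], [0, 0, -0.3], [0, 0, -0.6], [0, 0, -0.8], [0, 0, -0.8], [0, 0, -0.4], [0, 0, 0]], "rotation": [[0, 0, 0], [0, 0, 0], [0, 0, 0], [0, 0, 0], [0, 0, 0], [0, 0, 0], [0, 0, 0], [0, 0, 0], [0, 0, 0], [0, 0, 0]]}}

```text
time: 10.35
tool_pos: [0.5251, 0.0029, 0.2318]
tcp_rot: [3.136, 0.172, 0.016]
wrist_force: [0.2, 0.1, 1.4]
width: 0.747
grip_force: 0.0
```

```bash
python3 - <<'E'
from h import *
c=read_camera('wrist');save(c,'w4.png')
s=read_state();print({k:s[k] for k in('time','tool_pos','tcp_rot','wrist_force','width')})
for n,z in (('carton',.04),('collet',.044),('station',0),('guard_handle',.14)):
  for q in tip_of('wrist',n)[:1]: print(n,q,atz(c,q['location'],z)[:2])
E
```

```text
{'time': 10.4, 'tool_pos': array([0.52350701, 0.00298628, 0.2289591 ]), 'tcp_rot': array([3.13627114, 0.17227588, 0.00877781]), 'wrist_force': array([ 0.36096428, -0.47173016,  0.82785717]), 'width': 0.7497809320734194}
carton {'location': [317.2, 177.2], 'p': 0.59} [0.52032869 0.00228603]
collet {'location': [317.4, 174.5], 'p': 0.9} [0.52464008 0.00249795]
station {'location': [211.8, 172.4], 'p': 0.98} [0.50209777 0.14623363]
guard_handle {'location': [164.6, 209.3], 'p': 0.76} [0.49776409 0.14210535]
```

View pics/w4.png

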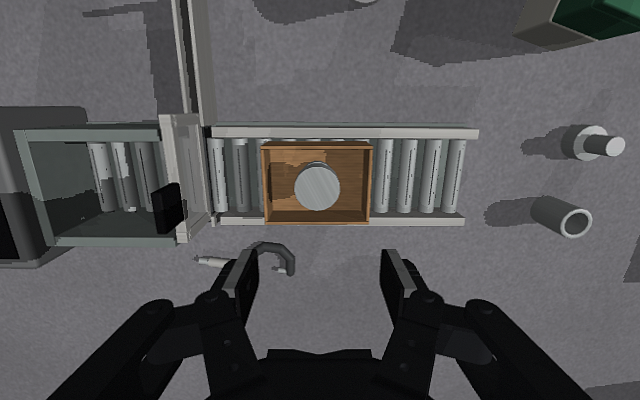

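The collet is standing upright in the carton, with its head at (317,187) and the carton rim from (262,142) to (372,224). The tab is at (166,208) with the guard shut. Next I'm closing the fingers and going to the −x side of the tab.

Emit:
{"fn": "apply_moves", "kwargs": {"fingers": [0, 0, 0, 0, 0, 0, 0, 0, 0], "travel": [[-0.26, -0.56, 0.1], [-0.27, -0.56, 0.1], [-0.27, -0.56, 0.1], [-0.27, -0.56, 0.1], [-0.27, -0.56, 0.1], [0, 0, 0.6], [0, 0, 0.6], [0, 0, 0.3], [0, 0, 0]], "rotation": [[0, 0, 0], [0, 0, 0], [0, 0, 0], [0, 0, 0], [0, 0, 0], [0, 0, 0], [0, 0, 0], [0, 0, 0], [0, 0, 0]]}}

```text
time: 11.5
tool_pos: [0.4361, 0.1341, 0.1214]
tcp_rot: [3.135, 0.173, -0.014]
wrist_force: [-0.4, 0.2, 0.2]
width: 0.005
grip_force: 0.0
```

```bash
python3 - <<'E'
from h import *
c=read_camera('wrist');save(c,'w5.png')
s=read_state();print({k:s[k] for k in('time','tool_pos','tcp_rot','wrist_force','width')})
for q in tip_of('wrist','guard_handle')[:2]: print(q,atz(c,q['location'],.14)[:2])
E
```

```text
{'time': 11.55, 'tool_pos': array([0.43771087, 0.13441429, 0.12339485]), 'tcp_rot': array([ 3.13579799,  0.17250689, -0.00857291]), 'wrist_force': array([ 0.30724633,  0.50474967, -0.06862622]), 'width': 0.0033761498625735262}
{'location': [311.2, 143.9], 'p': 0.62} [0.49677597 0.14296083]
```

View pics/w5.png

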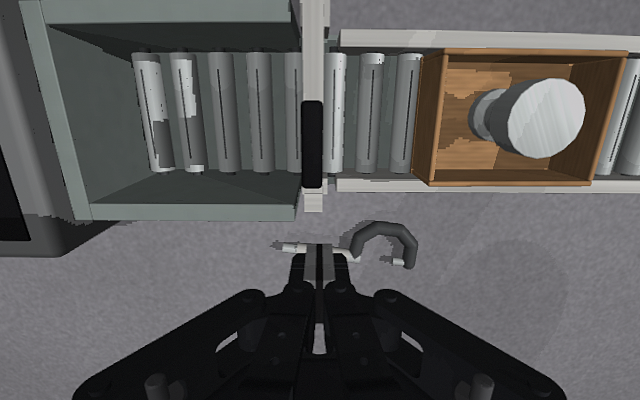

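The wrist view shows the tab from (303,100) to (323,188), in line with the fingers at column 320. The carton and collet are fine. Pushing the guard open.

Emit:
{"fn": "apply_moves", "kwargs": {"fingers": [0, 0, 0, 0, 0, 0, 0, 0, 0, 0], "travel": [[0.3, -0.03, -0.05], [0.3, 0, 0], [0.3, 0, 0], [0.3, 0, 0], [0.3, 0, 0], [0.4, 0, 0], [0.4, 0, 0], [0.3, 0, 0], [0.2, 0, 0], [0, 0, 0]], "rotation": [[0, 0, 0], [0, 0, 0], [0, 0, 0], [0, 0, 0], [0, 0, 0], [0, 0, 0], [0, 0, 0], [0, 0, 0], [0, 0, 0], [0, 0, 0]]}}

```text
time: 12.6
tool_pos: [0.5829, 0.1518, 0.1298]
tcp_rot: [-3.137, -0.172, -0.008]
wrist_force: [0.8, -0.8, 6.6]
width: -0.0
grip_force: 3.4
```

Emit:
{"fn": "apply_moves", "kwargs": {"fingers": [0, 0], "travel": [[0, 0, 0], [0, 0, 0]], "rotation": [[0, 0, 0], [0, 0, 0]]}}

```text
time: 12.8
tool_pos: [0.5815, 0.1517, 0.1299]
tcp_rot: [-3.137, -0.172, -0.007]
wrist_force: [1.2, -0.8, 5.3]
width: -0.001
grip_force: 2.7
```

```bash
python3 - <<'E'
from h import *
s=read_state();print({k:s[k] for k in('time','tool_pos','tcp_rot','wrist_force','torque','width')})
for k in('wrist','side','scene'):
  c=read_camera(k)
  for q in tip_of(k,'guard_handle')[:2]: print(k,q,atz(c,q['location'],.14)[:2])
E
```

```text
{'time': 12.8, 'tool_pos': array([0.58145553, 0.15167837, 0.12988088]), 'tcp_rot': array([-3.13684536, -0.17206946, -0.00658643]), 'wrist_force': array([ 1.23767589, -0.82723431,  5.3122035 ]), 'torque': array([-0.1947278 , -0.33575256, -0.03604548]), 'width': -0.0011573177033073552}
wrist {'location': [315.0, 208.2], 'p': 0.64} [0.60576839 0.15482647]
scene {'location': [390.8, 207.6], 'p': 0.83} [0.61458718 0.15403178]
```

Emit:
{"fn": "apply_moves", "kwargs": {"fingers": [0, 0, 0], "travel": [[0, 0, -0.1], [0, 0, 0], [0, 0, 0]], "rotation": [[0, 0, 0], [0, 0, 0], [0, 0, 0]]}}

```text
time: 13.4
tool_pos: [0.5787, 0.1517, 0.1329]
tcp_rot: [-3.137, -0.172, 0.001]
wrist_force: [-0.6, -0.1, -1.0]
width: -0.003
grip_force: 0.0
```

Emit:
{"fn": "apply_moves", "kwargs": {"fingers": [0, 0, 0, 0, 0, 0], "travel": [[0.1, 0, 0], [0.1, 0, 0], [0.1, 0, 0], [0.06, 0, 0], [0, 0, 0], [0, 0, 0]], "rotation": [[0, 0, 0], [0, 0, 0], [0, 0, 0], [0, 0, 0], [0, 0, 0], [0, 0, 0]]}}

```text
time: 14.0
tool_pos: [0.5968, 0.1537, 0.1331]
tcp_rot: [3.137, 0.172, -0.001]
wrist_force: [0.7, -0.7, -0.5]
width: 0.003
grip_force: 0.0
```

```bash
python3 - <<'E'
from h import *
s=read_state();print({k:s[k] for k in('time','tool_pos','tcp_rot','wrist_force','torque','width')})
for k in('wrist','side','scene'):
  c=read_camera(k)
  for q in tip_of(k,'guard_handle')[:2]: print(k,q,atz(c,q['location'],.14)[:2])
E
```

```text
{'time': 14.0, 'tool_pos': array([0.59681557, 0.15369404, 0.13313901]), 'tcp_rot': array([ 3.13685453e+00,  1.72276121e-01, -5.69586151e-04]), 'wrist_force': array([ 0.70814634, -0.71362388, -0.49382449]), 'torque': array([ 0.01408012, -0.0061389 ,  0.00116907]), 'width': 0.0026669773276524105}
wrist {'location': [316.4, 226.2], 'p': 0.95} [0.60911934 0.15481196]
side {'location': [272.7, 215.9], 'p': 0.62} [0.61827727 0.15856499]
scene {'location': [393.1, 206.2], 'p': 0.82} [0.60959178 0.15824987]
```

```bash
cat > g.py <<'E'
from h import *
def box(x0,x1,y0,y1,z0,z1): return np.array([[x,y,z] for x in(x0,x1) for y in(y0,y1) for z in(z0,z1)])
DOOR=[box(-.065,.065,-.0055,.0055,.052,.116),box(-.04,0,-.005,.005,.116,.153)]
def guard(cams=('scene','side','wrist')):
    for k in cams:
        c=read_camera(k);r=regions_of(k,'guard')
        if not r: print(k,'none');continue
        m=r[0]['mask'].astype(np.float32);best=[]
        for o in np.arange(0,.131,.005):
          for dy in(-.004,0,.004):
            p=np.array([.511+(o)*.994-.11*dy,.143+o*.11+dy,0])
            S=sil(c,DOOR,p,.11,2);best.append((np.minimum(S,m).sum()/np.maximum(S,m).sum(),o,dy))
        best.sort(reverse=True);print(k,r[0]['p'],r[0]['bbox'],[tuple(np.round(b,3)) for b in best[:4]])
if __name__=='__main__': guard()
E
python3 g.py; python3 - <<'E'
from h import *
c=read_camera('wrist');g=c['image'].max(axis=2)
print(g[100:300:8,280:360:5])
E
```

```text
scene 0.61 [383.3, 197.3, 10.9, 56.1] [(np.float64(0.7), np.float64(0.09), np.float64(0.004)), (np.float64(0.699), np.float64(0.105), np.float64(0.004)), (np.float64(0.696), np.float64(0.095), np.float64(0.004)), (np.float64(0.69), np.float64(0.085), np.float64(0.004))]
side 0.76 [248.0, 209.3, 50.1, 37.9] [(np.float64(0.818), np.float64(0.115), np.float64(0.004)), (np.float64(0.792), np.float64(0.12), np.float64(0.004)), (np.float64(0.783), np.float64(0.12), np.float64(0.0)), (np.float64(0.752), np.float64(0.11), np.float64(0.004))]
wrist 0.96 [308.0, 79.0, 19.1, 161.0] [(np.float64(0.732), np.float64(0.115), np.float64(0.0)), (np.float64(0.719), np.float64(0.12), np.float64(0.0)), (np.float64(0.71), np.float64(0.125), np.float64(0.0)), (np.float64(0.689), np.float64(0.13), np.float64(0.0))]
[[ 97  96  95  96  96 122 195 192 192 150 185 134 131 127 131 127]
 [ 89  88  87  85  87 109 193 185 187 188 185 128 129 126 125 130]
 [ 89  90  88  86  88 109 192 184 185 196 185 126 126 131 131 126]
 [ 87  91  86  90  84 108 193 184 185 197 186 131 132 131 132 129]
 [ 82  90  87  86  88 100 19
[... 679 characters left out ...]
  14 139 133 132 131 131 134]
 [ 55  56  57  57  55  40  15  23  25  10  90  70  88  87  86  87]
 [ 58  58  57  56  55  29  14  24  25   7  80  80  89  88  89  88]
 [ 57  56  57  56  58  65  16  24  24  17  50  32 189 188 188 188]
 [ 59  58  58  59  58 198  78  83  13  77  57 186 175  87  98 112]
 [ 60  56  57  58  64 181  80  76  13  79  79 212 192  88  93 113]
 [ 58  60  64  17  17  69  76  67  15  80  79  17  18  14  98 115]
 [134 133 100  36  35  87  80  63  16  81  80  45  49  49 101 120]
 [173  85  11  18  17  75  73  55  14  74  72  30  21  19  78 123]
 [168  85  20  18  19  22  13  85  23 114  20  19  20  22  16 127]
 [138  16  17  21  21  18  18  20  24  19  18  17  35  17  19  16]]
```

```bash
python3 - <<'E'
from h import *
c=read_camera('wrist');g=c['image'].max(axis=2);col=g[:,318]
print(read_state()['tool_pos'],[int(v) for v in col[60:100:2]],[int(v) for v in col[180:200]],[int(v) for v in col[225:250]])
for n,p,z in(('door+x',(318,79),.116),('tab+x top',(318,187),.153),('tab+x base',(318,187),.116),('tab-x top',(318,238),.153),('tip',(318,240),.133)): print(n,atz(c,p,z)[:2])
print(proj(c,read_state()['tool_pos']))
E
```

```text
[0.59682502 0.15367806 0.13329863] [63, 64, 52, 50, 77, 87, 86, 84, 84, 90, 189, 186, 181, 177, 177, 180, 175, 188, 181, 187] [174, 173, 173, 173, 173, 174, 183, 146, 0, 6, 13, 10, 10, 11, 10, 10, 10, 9, 10, 11] [24, 24, 24, 25, 22, 24, 23, 24, 23, 25, 22, 23, 23, 23, 23, 24, 23, 15, 11, 12, 16, 16, 13, 15, 14]
door+x [0.68985961 0.16276841]
tab+x top [0.63616545 0.15683306]
tab+x base [0.62594852 0.15577139]
tab-x top [0.6077954  0.15372814]
tip [0.59700626 0.1525779 ]
[316.18886482 240.30166953]
```

```bash
python3 - <<'E'
from h import *
c=read_camera('wrist');t=read_state()['tool_pos'];w=cv2.imread('pics/w5.png').max(axis=2)
print([int(v) for v in w[90:110,312]],[int(v) for v in w[180:215,312]])
d=np.array([.4377,.1344,.1234])-t
for r,z in((100,.116),(188,.153),(188,.116),(212,.116),(195,.116)): print(r,z,atz(c,(312,r),z-d[2])[:2]+d[:2])
E
```

```text
[167, 167, 166, 166, 166, 166, 166, 166, 169, 183, 85, 4, 17, 23, 24, 22, 23, 24, 25, 25] [21, 21, 22, 21, 20, 21, 15, 3, 86, 185, 172, 170, 173, 114, 186, 183, 184, 181, 177, 173, 172, 175, 180, 180, 174, 169, 170, 172, 173, 172, 178, 189, 118, 126, 130]
100 0.116 [0.5188514 0.1454931]
188 0.153 [0.47898894 0.14059941]
188 0.116 [0.46855155 0.14030068]
212 0.116 [0.45314318 0.13871309]
195 0.116 [0.4641418  0.13984619]
```

```bash
python3 - <<'E'
from h import *
c=read_camera('wrist');g=c['image'].max(axis=2);s=read_state();print(s['tool_pos'],s['width'],s['wrist_force'])
print([int(v) for v in g[186:250,314]]);print([int(v) for v in g[186:250,322]])
for x in(.586,.600,.606,.616,.626): print(x,proj(c,(x,.155,.153)),proj(c,(x,.155,.116)))
for r in(215,225,235,245): print(r,[int(v) for v in g[r,296:342:2]])
E
```

```text
[0.59681929 0.15369983 0.13327779] -0.0025723206389226894 [-0.16194367  0.92180082  0.84583484]
[186, 153, 0, 6, 8, 11, 9, 9, 9, 13, 12, 12, 11, 9, 10, 12, 14, 13, 7, 11, 15, 22, 22, 21, 21, 24, 22, 21, 21, 22, 23, 21, 23, 21, 23, 21, 21, 22, 24, 22, 22, 23, 22, 24, 22, 22, 22, 23, 23, 23, 22, 21, 21, 23, 23, 21, 11, 19, 79, 84, 83, 82, 83, 83]
[187, 145, 0, 6, 10, 12, 11, 10, 11, 12, 11, 13, 12, 11, 14, 12, 12, 11, 10, 11, 14, 22, 22, 24, 23, 24, 24, 23, 24, 22, 24, 23, 24, 21, 24, 24, 24, 22, 23, 24, 24, 24, 24, 24, 25, 23, 21, 22, 22, 23, 20, 23, 23, 23, 24, 19, 13, 15, 65, 70, 51, 52, 52, 51]
0.586 [311.54085295 272.80170803] [312.74912583 243.29958351]
0.6 [314.14166303 250.66212528] [314.91450347 224.43396386]
0.606 [315.30103823 240.7920718 ] [315.87266347 216.08674884]
0.616 [317.29596052 223.80766197] [317.51137271 201.81170777]
0.626 [319.37253926 206.12652487] [319.20407949 187.06750907]
215 [57, 56, 55, 55, 55, 102, 85, 14, 21, 22, 23, 22, 22, 22, 21, 69, 186, 84, 79, 115, 90, 82, 82]
225 [54, 55, 54, 56, 51, 80, 85, 15, 23, 22, 22, 25, 22, 24, 21, 68, 186, 91, 88, 85, 73, 92, 89]
235 [58, 58, 58, 59, 35, 70, 62, 16, 24, 23, 21, 24, 23, 23, 22, 53, 77, 39, 47, 45, 51, 185, 190]
245 [57, 58, 59, 47, 163, 157, 77, 82, 82, 84, 59, 16, 15, 70, 84, 82, 80, 76, 159, 185, 193, 191, 176]
```

Emit:
{"fn": "apply_moves", "kwargs": {"fingers": [0, 0, 0, 0], "travel": [[0, 0, -0.4], [0, 0, -0.4], [0, 0, 0], [0, 0, 0]], "rotation": [[0, 0, 0], [0, 0, 0], [0, 0, 0], [0, 0, 0]]}}

```text
time: 15.2
tool_pos: [0.5971, 0.1538, 0.1735]
tcp_rot: [-3.137, -0.172, -0.002]
wrist_force: [0.1, 0.3, -0.5]
width: 0.004
grip_force: 0.0
```

```bash
python3 - <<'E'
from h import *
c=read_camera('wrist');save(c,'w6.png');g=c['image'].max(axis=2);s=read_state();t=s['tool_pos'];print(s['time'],t,s['width'],s['wrist_force'],proj(c,t))
for cc in(314,322): print([int(v) for v in g[100:270:2,cc]])
for x in(.586,.596,.606,.616,.626,.636): print(x,proj(c,(x,.155,.153)),proj(c,(x,.155,.116)))
E
```

```text
15.25 [0.59640993 0.15361273 0.17251549] -0.0025697171292923767 [ 0.36101351  0.08482954 -0.74302901] [316.28593073 240.72779351]
[185, 183, 180, 180, 180, 180, 180, 181, 179, 181, 180, 182, 181, 181, 181, 181, 181, 181, 181, 181, 181, 181, 182, 181, 182, 182, 181, 181, 181, 182, 183, 183, 183, 184, 175, 176, 188, 62, 2, 7, 12, 8, 12, 11, 23, 23, 23, 21, 23, 24, 24, 23, 25, 24, 25, 24, 25, 25, 24, 24, 23, 24, 23, 23, 24, 24, 24, 25, 24, 24, 12, 199, 56, 81, 81, 82, 76, 74, 82, 81, 83, 83, 82, 82, 83]
[186, 174, 187, 187, 186, 185, 186, 187, 188, 188, 187, 187, 187, 188, 187, 188, 188, 187, 188, 188, 189, 189, 189, 190, 181, 181, 182, 175, 177, 177, 177, 176, 176, 176, 176, 176, 179, 113, 0, 10, 12, 9, 9, 11, 23, 25, 25, 24, 23, 24, 24, 25, 24, 24, 26, 24, 25, 25, 25, 24, 24, 25, 23, 25, 24, 23, 23, 20, 22, 23, 13, 199, 40, 50, 51, 50, 45, 51, 51, 35, 35, 35, 34, 36, 34]
0.586 [312.88911238 241.6940173 ] [313.71380196 221.50668385]
0.596 [314.40415886 228.48342311] [315.01482611 209.99262824]
0.606 [315.96747593 214.85301822] [316.35071958 198.17178259]
0.616 [317.58092962 200.78663509] [317.72259902 186.03440993]
0.626 [319.24644644 186.26758881] [319.13160908 173.57053768]
0.636 [320.96601068 171.27870158] [320.57892079 160.76997259]
```

```bash
python3 - <<'E'
from h import *
c=read_camera('wrist');g=c['image'].max(axis=2)
for r in(195,215,230):
    k=np.where(g[r,290:345]<40)[0]+290;print(r,k.min(),k.max(),atz(c,(k.min()-.5,r),.153)[:2],atz(c,(k.max()+.5,r),.153)[:2])
print(read_state()['tool_pos'])
E
```

```text
195 311 324 [0.61900876 0.15989275] [0.62000803 0.15080374]
215 306 333 [0.6047391  0.16180279] [0.606781   0.14321036]
230 304 323 [0.59373063 0.16211238] [0.59521457 0.14860087]
[0.5959769  0.15351132 0.17193702]
```

Emit:
{"fn": "apply_moves", "kwargs": {"fingers": [1, 1, 1, 1, 1], "travel": [[0.18, 0, 0], [0, 0, 0], [0, 0, 0], [0, 0, 0], [0, 0, 0]], "rotation": [[0, 0, 0], [0, 0, 0], [0, 0, 0], [0, 0, 0], [0, 0, 0]]}}

```text
time: 15.8
tool_pos: [0.6056, 0.1547, 0.1731]
tcp_rot: [3.137, 0.172, -0.001]
wrist_force: [0.8, 0.7, 0.6]
width: 0.846
grip_force: 0.0
```

Emit:
{"fn": "apply_moves", "kwargs": {"fingers": [1, 1, 1, 1, 0, 0, 0, 0, 0, 0, 0, 0], "travel": [[0, 0, 0.3], [0, 0, 0.3], [0, 0, 0.25], [0, 0, 0.1], [0, 0, 0], [0, 0, 0], [0, 0, 0], [0, 0, 0], [0, 0, 0], [0, 0, 0], [0, 0, 0], [0, 0, 0]], "rotation": [[0, 0, 0], [0, 0, 0], [0, 0, 0], [0, 0, 0], [0, 0, 0], [0, 0, 0], [0, 0, 0], [0, 0, 0], [0, 0, 0], [0, 0, 0], [0, 0, 0], [0, 0, 0]], "newtons": 25}}

```text
time: 17.0
tool_pos: [0.6061, 0.1557, 0.1266]
tcp_rot: [-3.135, -0.172, -0.002]
wrist_force: [-1.2, 4.6, 3.6]
width: 0.101
grip_force: 26.5
```

The tab is gripped at a width of about 9–10 mm. Sliding it to the end stop.

Emit:
{"fn": "apply_moves", "kwargs": {"fingers": [0, 0, 0, 0, 0, 0, 0], "travel": [[0.06, 0, 0], [0.08, 0, 0], [0.08, 0, 0], [0.08, 0, 0], [0.04, 0, 0], [0, 0, 0], [0, 0, 0]], "rotation": [[0, 0, 0], [0, 0, 0], [0, 0, 0], [0, 0, 0], [0, 0, 0], [0, 0, 0], [0, 0, 0]]}}

```text
time: 17.7
tool_pos: [0.6162, 0.1567, 0.1252]
tcp_rot: [-3.137, -0.173, 0.021]
wrist_force: [-17.3, 2.6, 11.5]
width: 0.104
grip_force: 30.7
```

Emit:
{"fn": "apply_moves", "kwargs": {"fingers": [1, 1, 1, 1, 1, 1, 1, 1], "travel": [[0, 0, 0], [0, 0, 0], [0, 0, 0], [0, 0, -0.3], [0, 0, -0.5], [0, 0, -0.6], [0, 0, 0], [0, 0, 0]], "rotation": [[0, 0, 0], [0, 0, 0], [0, 0, 0], [0, 0, 0], [0, 0, 0], [0, 0, 0], [0, 0, 0], [0, 0, 0]]}}

```text
time: 18.5
tool_pos: [0.624, 0.1565, 0.198]
tcp_rot: [-3.137, -0.172, -0.006]
wrist_force: [0.9, 0.5, -0.5]
width: 1.001
grip_force: 0.0
```

```bash
python3 - <<'E'
from h import *
c=read_camera('wrist');save(c,'w7.png');g=c['image'].max(axis=2);s=read_state();t=s['tool_pos'];print(s['time'],t,s['width'],s['wrist_force'])
print(*['%d:%d'%(r,g[r,318]) for r in range(60,300,3)])
for x in(.586,.596,.606,.616,.626,.636): print(x,proj(c,(x,.156,.153)),proj(c,(x,.156,.116)))
print(proj(c,(.690,.164,.116)),proj(c,(.7,.164,.116)))
from g import guard; guard()
for k in('side','scene'):
  c=read_camera(k)
  for q in tip_of(k,'guard_handle')[:2]: print(k,q,atz(c,q['location'],.14)[:2])
E
```

```text
18.55 [0.62289674 0.15636269 0.19623224] 1.0021590366630961 [-0.79984318  0.15750268 -0.7787649 ]
60:132 63:131 66:124 69:129 72:123 75:116 78:114 81:121 84:128 87:123 90:145 93:175 96:181 99:45 102:83 105:79 108:83 111:82 114:80 117:187 120:181 123:179 126:174 129:176 132:182 135:182 138:182 141:181 144:181 147:181 150:182 153:180 156:180 159:179 162:178 165:178 168:179 171:177 174:177 177:178 180:178 183:170 186:165 189:164 192:179 195:7 198:9 201:10 204:11 207:18 210:22 213:22 216:23 219:21 222:22 225:23 228:22 231:24 234:20 237:22 240:23 243:24 246:22 249:22 252:16 255:177 258:181 261:66 264:69 267:70 270:70 273:70 276:69 279:69 282:69 285:69 288:71 291:71 294:74 297:75
0.586 [312.20115182 258.77790206] [313.01839183 238.83237694]
0.596 [313.49861461 247.58409258] [314.1557164  228.87046885]
0.606 [314.8317985  236.08207933] [315.31994343 218.67363796]
0.616 [316.20190916 224.26145878] [316.51184194 208.23519856]
0.626 [317.61018858 212.11151378] [317.73219947 197.54830642]
0.636 [319.05791437 199.62121989] [318.98182149 186.60596396]
[316.47861822 121.679933  ] [317.81573795 108
[... 252 characters left out ...]
.095), np.float64(0.004))]
side 0.87 [248.1, 212.1, 47.1, 29.7] [(np.float64(0.832), np.float64(0.12), np.float64(0.004)), (np.float64(0.824), np.float64(0.125), np.float64(0.004)), (np.float64(0.805), np.float64(0.125), np.float64(0.0)), (np.float64(0.784), np.float64(0.13), np.float64(0.004))]
wrist 0.81 [311.2, 110.0, 13.0, 147.1] [(np.float64(0.851), np.float64(0.12), np.float64(0.0)), (np.float64(0.806), np.float64(0.125), np.float64(0.0)), (np.float64(0.801), np.float64(0.115), np.float64(0.0)), (np.float64(0.751), np.float64(0.11), np.float64(0.0))]
side {'location': [272.2, 216.6], 'p': 0.7} [0.61773703 0.16125685]
scene {'location': [393.0, 206.6], 'p': 0.84} [0.61076163 0.15817619]
```

The guard is at its end stop: the tab is at station x ≈ +105 and pressed with 17 N. Next I'm going behind the carton.

Emit:
{"fn": "apply_moves", "kwargs": {"fingers": [0, 0, 0, 0, 0, 0, 0, 0, 0, 0, 0], "travel": [[-0.29, 0.6, 0], [-0.29, 0.6, 0], [-0.29, 0.6, 0], [-0.29, 0.6, 0], [-0.29, 0.6, 0], [-0.3, 0.6, 0], [-0.3, 0.6, 0], [-0.3, 0.6, 0], [0, 0, 0.4], [0, 0, 0.8], [0, 0, 0]], "rotation": [[0, 0, 0], [0, 0, 0], [0, 0, 0], [0, 0, 0], [0, 0, 0], [0, 0, 0], [0, 0, 0], [0, 0, 0], [0, 0, 0], [0, 0, 0], [0, 0, 0]]}}

```text
time: 20.15
tool_pos: [0.5275, -0.0943, 0.1307]
tcp_rot: [-3.134, -0.171, 0.015]
wrist_force: [-1.1, -0.3, -0.6]
width: -0.001
grip_force: 0.0
```

```bash
cat > st.py <<'E'
from h import *
O=np.array([.506,.1435]);ex=np.array([np.cos(.11),np.sin(.11)]);ey=np.array([-ex[1],ex[0]])
def ts(p): p=np.array(p[:2])-O;return np.array([p@ex,p@ey]).round(4)
s=read_state();print(s['time'],s['tool_pos'],ts(s['tool_pos']),s['wrist_force'],s['tcp_rot'])
c=read_camera('wrist')
for n,z in(('carton',.04),('collet',.044),('guard_handle',.14),('back_stop',.04)):
  for q in tip_of('wrist',n)[:1]: print(n,q['p'],q['location'],ts(atz(c,q['location'],z)))
  for q in regions_of('wrist',n)[:1]: print(q['bbox'])
E
python3 st.py; python3 - <<'E'
from h import *
c=read_camera('wrist');print(c['image'][200,300:640:4].tolist() if 0 else '')
for p in((257,148),): pass
b=regions_of('wrist','carton')
if b:
    m=b[0]['mask'];r=[(int(y),int(np.where(m[y])[0].min()),int(np.where(m[y])[0].max())) for y in range(0,400,15) if m[y].any()];print(r)
from st import ts
for y,l,rr in r: print(y,ts(atz(c,(rr,y),.085)))
E
```

```text
20.15 [ 0.52754713 -0.09429835  0.13070085] [-0.0047 -0.2387] [-1.14966188 -0.3126879  -0.60758529] [-3.13406423 -0.17086492  0.01535794]
[102.3, 138.5, 176.3, 121.1]
collet 0.65 [206.8, 191.9] [-0.     -0.1403]
[145.2, 170.9, 84.5, 78.4]
[0.0, 0.3, 41.9, 129.0]
back_stop 0.16 [87.2, 180.5] [ 0.0097 -0.0305]
[0.4, 1.6, 430.3, 290.9]

[(150, 138, 271), (165, 108, 273), (180, 111, 273), (195, 115, 274), (210, 119, 275), (225, 121, 276), (240, 125, 275), (255, 129, 272)]
20.7 [ 0.53265761 -0.09484169  0.13654696] [ 0.0003 -0.2398] [-0.20290381 -0.04078063 -0.23695842] [3.13649865e+00 1.72705669e-01 1.90147783e-03]
[105.4, 147.0, 171.8, 115.6]
collet 0.72 [209.7, 197.6] [-0.0013 -0.1415]
[148.5, 176.7, 81.5, 73.7]
[146.4, 175.6, 86.2, 76.0]
[0.0, 1.1, 423.6, 295.7]
150 [ 0.0486 -0.2066]
165 [ 0.0374 -0.2075]
180 [ 0.0259 -0.207 ]
195 [ 0.0141 -0.2072]
210 [ 0.0018 -0.2074]
225 [-0.0109 -0.2076]
240 [-0.024  -0.2062]
255 [-0.0376 -0.2031]
```

Emit:
{"fn": "apply_moves", "kwargs": {"fingers": [0, 0, 0, 0, 0, 0, 0, 0, 0, 0, 0, 0], "travel": [[0, 0, 0.6], [0, 0, 0.6], [0, 0, 0.29], [0, -0.1, 0], [0, -0.1, 0], [0, -0.1, 0], [0, -0.1, 0], [0, -0.1, 0], [0, -0.12, 0], [0, -0.15, 0], [0, -0.18, 0], [0, -0.15, 0]], "rotation": [[0, 0, 0], [0, 0, 0], [0, 0, 0], [0, 0, 0], [0, 0, 0], [0, 0, 0], [0, 0, 0], [0, 0, 0], [0, 0, 0], [0, 0, 0], [0, 0, 0], [0, 0, 0]]}}

```text
time: 22.35
tool_pos: [0.5266, -0.0395, 0.0619]
tcp_rot: [3.137, 0.173, 0.002]
wrist_force: [-1.0, -1.2, 3.8]
width: 0.001
grip_force: 1.8
```

```bash
python3 st.py
```

```text
22.35 [ 0.52659801 -0.03954912  0.06185298] [ 0.0004 -0.1842] [-0.96231731 -1.24348719  3.78760925] [3.13663920e+00 1.72517967e-01 1.77092719e-03]
[74.2, 157.8, 238.5, 168.2]
collet 0.71 [221.5, 228.8] [ 0.0003 -0.1203]
[136.4, 200.9, 116.4, 116.7]
[3.9, 1.2, 554.1, 347.9]
```

Emit:
{"fn": "apply_moves", "kwargs": {"fingers": [0, 0, 0, 0, 0, 0], "travel": [[0, -0.15, 0], [0, -0.2, 0], [0, -0.2, 0], [0, -0.2, 0], [0, -0.2, 0], [0, -0.1, 0]], "rotation": [[0, 0, 0], [0, 0, 0], [0, 0, 0], [0, 0, 0], [0, 0, 0], [0, 0, 0]]}}

```text
time: 23.4
tool_pos: [0.5211, 0.0124, 0.0617]
tcp_rot: [3.137, 0.173, 0.002]
wrist_force: [0.9, -0.7, 5.3]
width: -0.001
grip_force: 2.6
```

```bash
python3 st.py;python3 - <<'E'
from st import *
c=read_camera('wrist');g=c['image']
# carton colour (orange) extents along columns
h=cv2.cvtColor(g,cv2.COLOR_RGB2HSV);m=(h[...,0]<22)&(h[...,1]>90)&(h[...,2]>60)
for r in range(170,330,20):
    k=np.where(m[r])[0]
    if len(k): print(r,k.min(),k.max(),ts(atz(c,(k.max(),r),.085)),ts(atz(c,(k.min(),r),.085)))
print(proj(c,s['tool_pos']))
E
```

```text
23.4 [0.52111661 0.01236303 0.0617459 ] [ 0.0006 -0.132 ] [ 0.91695105 -0.72697088  5.27988458] [3.13667432e+00 1.72729785e-01 2.37222892e-03]
[75.7, 160.6, 236.9, 164.4]
collet 0.78 [220.4, 225.8] [ 0.0028 -0.0676]
[136.6, 201.1, 116.8, 115.9]
[0.7, 0.0, 111.9, 162.9]
[0.0, 2.8, 635.1, 380.0]
23.85 [0.52114555 0.01204289 0.06171173] [ 0.0006 -0.1323] [ 1.24172061 -0.05538769  5.29063806] [-3.13668342e+00 -1.72023770e-01 -2.20377102e-03]
[73.2, 158.2, 239.5, 165.7]
collet 0.83 [217.0, 227.2] [ 0.0017 -0.0655]
[136.2, 203.9, 114.8, 116.3]
[0.0, 0.0, 111.3, 162.9]
[0.0, 0.4, 636.2, 384.5]
170 112 309 [ 0.0496 -0.1292] [ 0.0498 -0.0321]
190 76 309 [ 0.0395 -0.1291] [ 0.0396 -0.0112]
210 80 310 [ 0.0289 -0.1295] [ 0.0289 -0.0105]
230 85 310 [ 0.0178 -0.1294] [ 0.0176 -0.0103]
250 91 305 [ 0.0062 -0.1266] [ 0.0059 -0.0107]
270 96 289 [-0.006  -0.1177] [-0.0065 -0.0104]
290 102 281 [-0.0189 -0.1128] [-0.0195 -0.0107]
310 107 166 [-0.0327 -0.0454] [-0.0331 -0.0104]
[316.07399014 240.28688819]
```

Emit:
{"fn": "apply_moves", "kwargs": {"fingers": [0, 0, 0, 0, 0, 0, 0, 0, 0, 0, 0, 0], "travel": [[0, -0.1, 0], [0, -0.2, 0], [0, -0.25, 0], [0, -0.25, 0], [0, -0.25, 0], [0, -0.25, 0], [0, -0.25, 0], [0, -0.25, 0], [0, -0.25, 0], [0, -0.25, 0], [0, -0.2, 0], [0, -0.1, 0]], "rotation": [[0, 0, 0], [0, 0, 0], [0, 0, 0], [0, 0, 0], [0, 0, 0], [0, 0, 0], [0, 0, 0], [0, 0, 0], [0, 0, 0], [0, 0, 0], [0, 0, 0], [0, 0, 0]]}}

```text
time: 25.55
tool_pos: [0.5071, 0.1425, 0.0618]
tcp_rot: [-3.136, -0.173, -0.003]
wrist_force: [2.6, -0.3, 5.0]
width: 0.001
grip_force: 2.7
```

```bash
cat > ct.py <<'E'
from st import *
h=cv2.cvtColor(c['image'],cv2.COLOR_RGB2HSV);m=(h[...,0]<22)&(h[...,1]>90)&(h[...,2]>60)
for r in (190,230,270):
    k=np.where(m[r])[0]
    if len(k): print(r,k.min(),k.max(),ts(atz(c,(k.max(),r),.085)),ts(atz(c,(k.min(),r),.085)))
E
python3 ct.py
```

```text
25.55 [0.50707567 0.14245805 0.06180804] [ 0.001  -0.0012] [ 2.64271907 -0.26637248  4.97259787] [-3.13630451 -0.17332594 -0.00338668]
[76.2, 163.4, 237.1, 163.3]
collet 0.72 [223.2, 228.5] [0.0011 0.0616]
[133.2, 202.1, 119.7, 116.3]
guard_handle 0.77 [308.1, 5.0] [1.047e-01 1.000e-04]
[287.2, 0.0, 42.5, 163.9]
[2.2, 2.4, 637.8, 397.6]
190 75 310 [0.0398 0.0016] [0.0398 0.1207]
230 86 310 [0.0181 0.0018] [0.0178 0.1205]
270 96 289 [-0.0058  0.0135] [-0.0063  0.1209]
```

The guard handle is at station (104.7, 0), which is fully open and confirms my station frame. The carton has about 24 mm to go.

Emit:
{"fn": "apply_moves", "kwargs": {"fingers": [0, 0, 0, 0, 0, 0, 0], "travel": [[0, -0.1, 0], [0, -0.14, 0], [0, -0.1, 0], [0, -0.06, 0], [0, -0.06, 0], [0, 0, 0], [0, 0, 0]], "rotation": [[0, 0, 0], [0, 0, 0], [0, 0, 0], [0, 0, 0], [0, 0, 0], [0, 0, 0], [0, 0, 0]]}}

```text
time: 26.7
tool_pos: [0.5044, 0.1645, 0.0617]
tcp_rot: [-3.136, -0.172, -0.002]
wrist_force: [2.7, 1.2, 5.9]
width: 0.003
grip_force: 2.8
```

```bash
python3 ct.py
```

```text
26.7 [0.50435636 0.16453213 0.06173181] [0.0007 0.0211] [2.70339529 1.15583707 5.86011713] [-3.13638590e+00 -1.72349997e-01 -2.38583169e-03]
[71.9, 176.5, 241.2, 148.9]
collet 0.91 [219.6, 225.2] [0.0032 0.086 ]
[135.6, 199.4, 113.8, 116.4]
guard_handle 0.96 [393.2, 5.7] [0.1044 0.0004]
[340.2, 0.0, 88.7, 161.6]
[2.1, 2.0, 637.9, 398.0]
190 75 310 [0.0395 0.0238] [0.0396 0.1428]
230 86 310 [0.0178 0.024 ] [0.0176 0.1426]
270 96 289 [-0.006   0.0358] [-0.0065  0.143 ]
```

Emit:
{"fn": "apply_moves", "kwargs": {"fingers": [0, 0, 0, 0], "travel": [[0, -0.04, 0], [0, -0.04, 0], [0, 0, 0], [0, 0, 0]], "rotation": [[0, 0, 0], [0, 0, 0], [0, 0, 0], [0, 0, 0]]}}

```text
time: 27.55
tool_pos: [0.5034, 0.1671, 0.0618]
tcp_rot: [3.135, 0.173, 0.0]
wrist_force: [2.0, -4.5, 9.0]
width: 0.002
grip_force: 4.3
```

```bash
python3 ct.py
```

```text
27.55 [0.50344697 0.16706279 0.06178752] [0.     0.0237] [ 1.97420184 -4.46574847  8.97361805] [3.13488495e+00 1.73113997e-01 2.97862907e-04]
carton 0.34 [407.8, 3.7] [ 0.133  -0.0271]
[78.8, 174.1, 238.3, 150.6]
collet 0.66 [225.9, 227.1] [0.0012 0.0844]
[139.9, 197.9, 114.8, 116.5]
guard_handle 0.59 [407.3, 4.3] [ 0.1042 -0.0003]
[349.0, 0.0, 93.7, 160.7]
[0.0, 2.2, 639.8, 397.8]
190 80 314 [0.0389 0.0246] [0.0391 0.1427]
230 90 314 [0.0172 0.0247] [0.0171 0.1429]
270 100 289 [-0.0066  0.0385] [-0.007   0.1433]
```

The carton is home: the force rose to −4.5 N while its front stayed at about 143 mm and its rear at 25 mm. Backing off.

Emit:
{"fn": "apply_moves", "kwargs": {"fingers": [0, 0, 0, 0, 0, 0, 0, 0], "travel": [[0, 0.06, 0], [0, 0.2, 0], [0, 0.5, 0], [0, 0.3, -0.4], [0, 0, -0.9], [0, 0, -0.9], [0, 0, -0.6], [0, 0, 0]], "rotation": [[0, 0, 0], [0, 0, 0], [0, 0, 0], [0, 0, 0], [0, 0, 0], [0, 0, 0], [0, 0, 0], [0, 0, 0]]}}

```text
time: 28.8
tool_pos: [0.5109, 0.1159, 0.2055]
tcp_rot: [-3.136, -0.172, -0.009]
wrist_force: [0.5, 0.3, 1.1]
width: 0.0
grip_force: 0.0
```

```bash
python3 ct.py
```

```text
28.8 [0.51086627 0.11592025 0.20552575] [ 0.0018 -0.0279] [0.49941002 0.30743279 1.09386287] [-3.13579609 -0.1721035  -0.0091006 ]
[190.2, 138.3, 122.2, 92.6]
collet 0.8 [258.3, 176.4] [0.0044 0.039 ]
[222.4, 164.2, 54.4, 54.9]
guard_handle 0.92 [281.0, 70.5] [ 0.1051 -0.0023]
[268.2, 0.0, 28.4, 133.7]
back_stop 0.91 [170.6, 183.6] [-0.005   0.1427]
[4.8, 0.6, 587.9, 282.9]
190 195 311 [-0.0001 -0.0218] [-0.      0.0954]
230 200 311 [-0.0438 -0.0214] [-0.0439  0.0958]
```

The carton was dragged back about 48 mm by the retreating fingers, leaving its rear wall at station y ≈ −20. I'll pinch the rear wall lightly, slide the carton home, open the fingers and lift straight up.

Emit:
{"fn": "apply_moves", "kwargs": {"fingers": [0.2, 0.2, 0.2, 0.2, 0.2, 0.2], "travel": [[-0.03, -0.16, 0.2], [0, 0, 0.6], [0, 0, 0.6], [0, 0, 0.3], [0, 0, 0], [0, 0, 0]], "rotation": [[0, 0, 0], [0, 0, 0], [0, 0, 0], [0, 0, 0], [0, 0, 0], [0, 0, 0]]}}

```text
time: 29.85
tool_pos: [0.5068, 0.1234, 0.1165]
tcp_rot: [-3.137, -0.173, 0.0]
wrist_force: [0.4, 0.5, 1.8]
width: 0.197
grip_force: 0.0
```

```bash
python3 ct.py; python3 -c "
from st import *
print(s['width'])
h=cv2.cvtColor(c['image'],cv2.COLOR_RGB2HSV);m=(h[...,0]<22)&(h[...,1]>90)&(h[...,2]>60)
k=regions_of('wrist','collet')[0]['mask'];
print(ts(atz(c,np.argwhere(k)[:,::-1].mean(0),.1)))
"
```

```text
29.85 [0.50675795 0.12339083 0.11645917] [-0.0015 -0.0201] [0.39684625 0.50353484 1.80633459] [-3.13677799e+00 -1.72528780e-01  2.62411379e-04]
[144.2, 143.6, 177.3, 130.2]
collet 0.89 [246.9, 198.3] [0.0026 0.039 ]
[192.2, 178.3, 77.9, 82.3]
guard_handle 0.82 [268.5, 39.8] [ 1.047e-01 -1.000e-04]
[249.0, 0.0, 50.9, 143.1]
back_stop 0.7 [128.3, 200.2] [-0.0004  0.1435]
[1.0, 2.1, 639.0, 345.9]
190 150 319 [ 0.0217 -0.0219] [0.0218 0.0958]
230 157 319 [-0.0085 -0.0219] [-0.0085  0.0961]
270 164 318 [-0.0415 -0.0211] [-0.0418  0.0965]
30.3 [0.50696317 0.12316795 0.11682471] [-0.0013 -0.0203] [ 0.12499472 -0.05024132 -0.99659958] [-3.13674999e+00 -1.72222054e-01 -1.46674821e-03]
[142.3, 146.2, 177.9, 127.0]
collet 0.64 [246.6, 199.9] [0.0013 0.0392]
[191.9, 177.6, 78.0, 81.4]
guard_handle 0.8 [268.4, 40.7] [ 0.1046 -0.0002]
[251.2, 0.7, 47.1, 141.8]
back_stop 0.69 [126.7, 204.8] [-0.0045  0.1459]
[0.5, 0.9, 639.5, 349.9]
0.20104828220257487
[0.0068 0.0342]
```

Emit:
{"fn": "apply_moves", "kwargs": {"fingers": [0.2, 0.2, 0.2, 0.2, 0, 0, 0, 0], "travel": [[0, 0, 0.3], [0, 0, 0.4], [0, 0, 0.3], [0, 0, 0.07], [0, 0, 0], [0, 0, 0], [0, 0, 0], [0, 0, 0]], "rotation": [[0, 0, 0], [0, 0, 0], [0, 0, 0], [0, 0, 0], [0, 0, 0], [0, 0, 0], [0, 0, 0], [0, 0, 0]], "newtons": 20}}

```text
time: 31.6
tool_pos: [0.507, 0.1232, 0.0633]
tcp_rot: [-3.137, -0.172, -0.001]
wrist_force: [-0.9, 0.4, -1.3]
width: 0.025
grip_force: 19.5
```

Emit:
{"fn": "apply_moves", "kwargs": {"fingers": [0, 0, 0, 0, 0, 0, 0], "travel": [[0, -0.1, 0], [0, -0.2, 0], [0, -0.2, 0], [0, -0.2, 0], [0, -0.12, 0], [0, -0.05, 0], [0, 0, 0]], "rotation": [[0, 0, 0], [0, 0, 0], [0, 0, 0], [0, 0, 0], [0, 0, 0], [0, 0, 0], [0, 0, 0]]}}

```text
time: 32.3
tool_pos: [0.5017, 0.167, 0.0627]
tcp_rot: [-3.137, -0.174, 0.0]
wrist_force: [0.7, 0.0, -2.3]
width: 0.02
grip_force: 19.5
```

Emit:
{"fn": "apply_moves", "kwargs": {"fingers": [0, 0, 0, 0, 0], "travel": [[0, -0.04, 0], [0, -0.04, 0], [0, -0.02, 0], [0, 0, 0], [0, 0, 0]], "rotation": [[0, 0, 0], [0, 0, 0], [0, 0, 0], [0, 0, 0], [0, 0, 0]]}}

```text
time: 32.8
tool_pos: [0.5013, 0.1713, 0.0628]
tcp_rot: [-3.137, -0.172, 0.0]
wrist_force: [0.1, -0.3, -1.5]
width: 0.02
grip_force: 19.4
```

```bash
python3 ct.py
```

```text
32.8 [0.50129036 0.17127089 0.06277968] [-0.0016  0.0281] [ 0.09934455 -0.30681917 -1.49493259] [-3.13683250e+00 -1.72069462e-01  7.67581292e-05]
[90.1, 171.0, 235.1, 150.9]
collet 0.64 [231.1, 223.1] [0.002  0.0854]
[354.8, 0.0, 103.9, 157.3]
[1.1, 2.1, 637.8, 397.6]
190 91 322 [0.037  0.0249] [0.0371 0.1423]
230 101 322 [0.0151 0.0248] [0.015  0.1423]
270 112 320 [-0.0089  0.0258] [-0.0093  0.1418]
```

Emit:
{"fn": "apply_moves", "kwargs": {"fingers": [0, 0, 0, 0, 0], "travel": [[0, -0.03, 0], [0, -0.03, 0], [0, 0, 0], [0, 0, 0], [0, 0, 0]], "rotation": [[0, 0, 0], [0, 0, 0], [0, 0, 0], [0, 0, 0], [0, 0, 0]]}}

```text
time: 33.75
tool_pos: [0.5, 0.172, 0.0621]
tcp_rot: [3.133, 0.174, -0.004]
wrist_force: [-0.1, -9.0, -1.8]
width: 0.025
grip_force: 19.8
```

The carton is against the back stop (−9 N). Opening the fingers and lifting straight up.

Emit:
{"fn": "apply_moves", "kwargs": {"fingers": [0.2, 0.2, 0.2, 0.2, 0.2, 0.2, 0.2, 0.2, 0.2], "travel": [[0, 0, 0], [0, 0, 0], [0, 0, 0], [0, 0, -0.2], [0, 0, -0.5], [0, 0, -0.8], [0, 0, -0.9], [0, 0, -0.4], [0, 0, 0]], "rotation": [[0, 0, 0], [0, 0, 0], [0, 0, 0], [0, 0, 0], [0, 0, 0], [0, 0, 0], [0, 0, 0], [0, 0, 0], [0, 0, 0]]}}

```text
time: 34.65
tool_pos: [0.5043, 0.1756, 0.2087]
tcp_rot: [-3.134, -0.173, -0.015]
wrist_force: [0.9, -0.4, -0.4]
width: 0.201
grip_force: 0.0
```

```bash
python3 ct.py
```

```text
34.65 [0.50427103 0.17555177 0.20868812] [0.0018 0.032 ] [ 0.90047246 -0.4086845  -0.39162926] [-3.1342934  -0.17262479 -0.01545906]
[203.5, 138.3, 124.8, 89.7]
collet 0.95 [270.9, 179.2] [0.001  0.0856]
[238.1, 160.5, 49.3, 57.3]
guard_handle 0.65 [362.3, 71.3] [ 0.1053 -0.0014]
[341.1, 0.0, 30.5, 133.3]
[77.7, 1.9, 561.9, 278.2]
190 209 324 [-0.0005  0.0253] [-0.0005  0.1426]
230 308 323 [-0.0446  0.0261] [-0.0446  0.042 ]
```

Emit:
{"fn": "apply_moves", "kwargs": {"fingers": [0.6, 0.6, 0.6, 0.6, 0.6, 0.6], "travel": [[0.5, 0.16, 0], [0.7, 0.22, 0], [0.6, 0.18, 0], [0.26, 0.08, 0.2], [0, 0, 0.4], [0, 0, 0]], "rotation": [[0, 0, 0], [0, 0, 0], [0, 0, 0], [0, 0, 0], [0, 0, 0], [0, 0, 0]]}}

```text
time: 35.7
tool_pos: [0.6039, 0.1531, 0.1681]
tcp_rot: [3.136, 0.171, -0.013]
wrist_force: [-0.5, 0.6, 0.1]
width: 0.602
grip_force: 0.0
```

```bash
python3 ct.py
```

```text
35.7 [0.60389316 0.15308768 0.16809543] [ 0.0984 -0.0012] [-0.50555732  0.61601036  0.10782142] [ 3.13583046  0.17146089 -0.01306482]
carton 0.58 [238.5, 268.0] [0.0003 0.0882]
[166.3, 255.8, 130.1, 71.6]
collet 0.98 [236.3, 267.9] [0.0028 0.0894]
[199.6, 260.8, 38.4, 41.4]
guard_handle 0.76 [314.3, 210.3] [0.1076 0.0002]
[308.3, 83.4, 16.8, 173.2]
270 168 294 [0.0257 0.0209] [0.0255 0.1429]
```

Aligned with the tab. Descending and gripping.

Emit:
{"fn": "apply_moves", "kwargs": {"fingers": [0.6, 0.6, 0.6, 0.6, 0, 0, 0, 0, 0], "travel": [[0.06, 0, 0.3], [0, 0, 0.3], [0, 0, 0.2], [0, 0, 0.08], [0, 0, 0], [0, 0, 0], [0, 0, 0], [0, 0, 0], [0, 0, 0]], "rotation": [[0, 0, 0], [0, 0, 0], [0, 0, 0], [0, 0, 0], [0, 0, 0], [0, 0, 0], [0, 0, 0], [0, 0, 0], [0, 0, 0]], "newtons": 30}}

```text
time: 37.05
tool_pos: [0.6101, 0.156, 0.1295]
tcp_rot: [-3.134, -0.172, -0.002]
wrist_force: [-0.8, 5.3, -1.6]
width: 0.082
grip_force: 29.2
```

Emit:
{"fn": "apply_moves", "kwargs": {"fingers": [0, 0, 0, 0, 0, 0, 0, 0, 0], "travel": [[-0.1, -0.02, 0], [-0.25, 0, 0], [-0.35, 0, 0], [-0.4, 0, 0], [-0.4, 0, 0], [-0.4, 0, 0], [-0.3, 0, 0], [-0.2, 0, 0], [0, 0, 0]], "rotation": [[0, 0, 0], [0, 0, 0], [0, 0, 0], [0, 0, 0], [0, 0, 0], [0, 0, 0], [0, 0, 0], [0, 0, 0], [0, 0, 0]]}}

```text
time: 37.95
tool_pos: [0.4881, 0.1432, 0.1294]
tcp_rot: [-3.134, -0.172, 0.001]
wrist_force: [-1.3, 7.0, -0.3]
width: 0.08
grip_force: 30.6
```

```bash
python3 ct.py
```

```text
37.95 [0.48809028 0.14321408 0.1294122 ] [-0.0178  0.0017] [-1.2741269   6.99419957 -0.27650417] [-3.13405449e+00 -1.71714649e-01  9.58844428e-04]
[117.1, 121.7, 178.3, 125.1]
collet 0.56 [221.3, 178.8] [-0.0001  0.0854]
[160.4, 156.7, 86.0, 74.6]
guard_handle 0.83 [320.8, 245.3] [-0.0159 -0.0011]
[309.1, 94.6, 20.0, 196.5]
[0.0, 3.1, 640.0, 314.2]
190 127 285 [0.0015 0.0251] [0.0016 0.1431]
230 136 286 [-0.0306  0.0255] [-0.0308  0.1426]
```

Emit:
{"fn": "apply_moves", "kwargs": {"fingers": [0, 0, 0, 0, 0, 0], "travel": [[-0.04, 0, 0], [-0.04, 0, 0], [-0.04, 0, 0], [0, 0, 0], [0, 0, 0], [0, 0, 0]], "rotation": [[0, 0, 0], [0, 0, 0], [0, 0, 0], [0, 0, 0], [0, 0, 0], [0, 0, 0]]}}

```text
time: 39.0
tool_pos: [0.4857, 0.1429, 0.1296]
tcp_rot: [-3.134, -0.171, -0.008]
wrist_force: [4.4, 6.2, -4.0]
width: 0.081
grip_force: 29.7
```

Emit:
{"fn": "apply_moves", "kwargs": {"fingers": [0, 0, 0, 0], "travel": [[-0.04, 0, 0], [-0.04, 0, 0], [0, 0, 0], [0, 0, 0]], "rotation": [[0, 0, 0], [0, 0, 0], [0, 0, 0], [0, 0, 0]]}}

```text
time: 39.4
tool_pos: [0.4809, 0.1406, 0.13]
tcp_rot: [3.137, 0.172, 0.003]
wrist_force: [0.8, -0.2, 6.0]
width: 0.0
grip_force: 2.9
```

Emit:
{"fn": "apply_moves", "kwargs": {"fingers": [0.6, 0.6, 0.6, 0.6, 0.6, 0.6, 0.6, 0.6], "travel": [[0, 0, 0], [0, 0, 0], [0, 0, 0], [0, 0, -0.3], [0, 0, -0.6], [0, 0, -0.6], [0, 0, 0], [0, 0, 0]], "rotation": [[0, 0, 0], [0, 0, 0], [0, 0, 0], [0, 0, 0], [0, 0, 0], [0, 0, 0], [0, 0, 0], [0, 0, 0]]}}

```text
time: 40.2
tool_pos: [0.4811, 0.1411, 0.2052]
tcp_rot: [-3.136, -0.172, -0.003]
wrist_force: [-0.8, -0.3, -0.3]
width: 0.602
grip_force: 0.0
```

```bash
cat > tab.py <<'E'
from st import *
print(s['width']);save(c,'t%d.png'%(s['time']*100))
g=c['image'].max(axis=2);x0=int(round(proj(c,(O-.02*ex).tolist()+[.153])[0]))
for cc in (x0-4,x0,x0+4):
    k=np.where(g[:300,cc]<40)[0];k=k[(k>60)]
    seg=np.split(k,np.where(np.diff(k)>4)[0]+1)
    print(cc,[(int(q[0]),int(q[-1]),ts(atz(c,(cc,q[0]),.153)),ts(atz(c,(cc,q[0]),.116)),ts(atz(c,(cc,q[-1]),.153)),ts(atz(c,(cc,q[-1]),.116))) for q in seg if len(q)>10])
    f=np.where(g[:300,cc]>160)[0];print('bright',f.min() if len(f) else 0,f.max() if len(f) else 0, ts(atz(c,(cc,f.max()),.116)))
from g import *
import g as G
for k in('scene','side','wrist'):
    cc=read_camera(k);r=regions_of(k,'guard')
    if r:
        m=r[0]['mask'].astype(np.float32);b=[]
        for o in np.arange(-.005,.131,.0025):
            S=sil(cc,DOOR,np.r_[O+o*ex,0],.11,2);b.append((np.minimum(S,m).sum()/np.maximum(S,m).sum(),o))
        print(k,[tuple(np.round(q,3)) for q in sorted(b,reverse=True)[:3]])
E
python3 tab.py; python3 ct.py|tail -3
```

```text
40.2 [0.48108617 0.14107593 0.20522737] [-0.025   0.0003] [-0.76280239 -0.27136252 -0.26983819] [-3.13639444 -0.1724091  -0.0033888 ]
[166.8, 113.9, 129.8, 93.8]
collet 0.57 [239.4, 155.1] [0.0013 0.0867]
[202.1, 140.0, 56.9, 49.2]
guard_handle 0.77 [314.1, 199.0] [-0.0192  0.0025]
[311.6, 91.5, 11.6, 146.3]
[310.7, 91.2, 14.4, 146.7]
0.6020802681069243
313 [(171, 227, array([0.007, 0.003]), array([-0.0011,  0.0037]), array([-0.0385,  0.0033]), array([-0.0543,  0.0041]))]
bright 93 255 [-0.0836  0.0042]
317 [(171, 227, array([0.007, 0.   ]), array([-0.0011,  0.0002]), array([-0.0385,  0.0001]), array([-0.0543,  0.0003]))]
bright 92 256 [-0.0847  0.0004]
321 [(171, 227, array([ 0.007, -0.003]), array([-0.0011, -0.0033]), array([-0.0385, -0.0031]), array([-0.0543, -0.0034]))]
bright 93 256 [-0.0847 -0.0035]
scene [(np.float64(0.779), np.float64(0.002)), (np.float64(0.777), np.float64(0.0)), (np.float64(0.767), np.float64(-0.002))]
side [(np.float64(0.779), np.float64(0.002)), (np.float64(0.774), np.float64(0.0)), (np.float64(0.773), np.float64(0.005))]
wrist [(np.float64(0.899), np.float64(0.0)), (np.float64(0.879), np.float64(-0.002)), (np.float64(0.873), np.float64(0.002))]
[310.4, 91.9, 13.9, 146.5]
[24.1, 1.6, 605.5, 258.0]
190 175 292 [-0.0277  0.0252] [-0.0276  0.1429]
```

The guard reads shut within 1–2 mm. I'll regrip once and press it home, to be sure of the stop.

Emit:
{"fn": "apply_moves", "kwargs": {"fingers": [0.6, 0.6, 0.6, 0.6, 0, 0, 0, 0, 0], "travel": [[0.12, 0, 0.4], [0, 0, 0.5], [0, 0, 0.5], [0, 0, 0.18], [0, 0, 0], [0, 0, 0], [0, 0, 0], [0, 0, 0], [0, 0, 0]], "rotation": [[0, 0, 0], [0, 0, 0], [0, 0, 0], [0, 0, 0], [0, 0, 0], [0, 0, 0], [0, 0, 0], [0, 0, 0], [0, 0, 0]], "newtons": 40}}

```text
time: 42.3
tool_pos: [0.4876, 0.1433, 0.1265]
tcp_rot: [-3.134, -0.171, -0.005]
wrist_force: [-0.9, 4.9, 0.2]
width: 0.095
grip_force: 39.0
```

Emit:
{"fn": "apply_moves", "kwargs": {"fingers": [0, 0, 0, 0, 0], "travel": [[-0.03, 0, 0], [-0.03, 0, 0], [-0.03, 0, 0], [0, 0, 0], [0, 0, 0]], "rotation": [[0, 0, 0], [0, 0, 0], [0, 0, 0], [0, 0, 0], [0, 0, 0]]}}

```text
time: 42.8
tool_pos: [0.4876, 0.1433, 0.1266]
tcp_rot: [-3.133, -0.171, -0.02]
wrist_force: [12.2, 6.6, -11.0]
width: 0.097
grip_force: 39.0
```

The force reached 12 N with no motion, so the guard is at its shut stop. Easing off, releasing and lifting.

Emit:
{"fn": "apply_moves", "kwargs": {"fingers": [0, 0, 0.6, 0.6, 0.6, 0.6, 0.6, 0.6, 0.6, 0.6], "travel": [[0.06, 0, 0], [0, 0, 0], [0, 0, 0], [0, 0, 0], [0, 0, 0], [0, 0, -0.3], [0, 0, -0.7], [0, 0, -0.8], [0, 0, -0.4], [0, 0, 0]], "rotation": [[0, 0, 0], [0, 0, 0], [0, 0, 0], [0, 0, 0], [0, 0, 0], [0, 0, 0], [0, 0, 0], [0, 0, 0], [0, 0, 0], [0, 0, 0]]}}

```text
time: 43.8
tool_pos: [0.488, 0.1419, 0.2406]
tcp_rot: [-3.135, -0.172, -0.015]
wrist_force: [0.0, 0.2, -0.3]
width: 0.6
grip_force: 0.0
```

```bash
python3 tab.py; python3 ct.py|tail -3; python3 - <<'E'
from h import *
for k in('scene','side'):
    c=read_camera(k)
    for n in ['collet','sleeve','plug','cup','canister','tape','micrometer']:
        q=tip_of(k,n)[:1]
        if q: print(k,n,q[0]['location'])
E
```

```text
43.8 [0.48797206 0.1419219  0.24062619] [-0.0181  0.0004] [ 0.03347054  0.18961804 -0.28230969] [-3.1352866  -0.17201397 -0.0146565 ]
carton 0.97 [252.6, 154.1] [0.0044 0.0811]
[184.1, 116.0, 118.0, 87.0]
collet 0.86 [249.4, 155.3] [0.0036 0.0842]
[214.0, 140.2, 52.1, 51.7]
guard_handle 0.92 [318.1, 196.1] [-0.02   -0.0005]
[311.3, 101.0, 14.5, 130.0]
back_stop 0.6 [635.2, 191.2] [-0.0433 -0.4209]
[65.3, 3.4, 532.2, 246.6]
0.5998683565110371
313 [(175, 219, array([0.0032, 0.0039]), array([-0.0051,  0.0046]), array([-0.0381,  0.0041]), array([-0.0524,  0.0049]))]
bright 103 249 [-0.0874  0.0051]
317 [(171, 219, array([0.0068, 0.0004]), array([-0.001 ,  0.0006]), array([-0.0381,  0.0005]), array([-0.0524,  0.0007]))]
bright 103 249 [-0.0874  0.0008]
321 [(171, 219, array([ 0.0068, -0.0031]), array([-0.001 , -0.0034]), array([-0.0381, -0.0032]), array([-0.0524, -0.0035]))]
bright 103 250 [-0.0886 -0.0036]
scene [(np.float64(0.819), np.float64(0.008)), (np.float64(0.818), np.float64(0.005)), (np.float64(0.812), np.float64(0.01))]
side [(np.float64(0.813), np.float64(0.002)), (np.float64(0.811), np.float64(0.0)), (np.float64(0.808), np.float64(0.005))]
wrist [(np.float64(0.867), np.float64(0.0)), (np.float64(0.855), np.float64(0.002)), (np.float64(0.837), np.float64(-0.002))]
[310.6, 97.2, 12.5, 131.5]
[59.3, 2.7, 541.8, 246.4]
190 189 295 [-0.0321  0.0248] [-0.032   0.1429]
scene collet [420.5, 205.2]
scene sleeve [203.9, 177.1]
scene plug [186.6, 204.5]
scene cup [294.8, 283.3]
scene canister [200.1, 258.1]
scene tape [446.8, 310.8]
scene micrometer [362.1, 167.5]
side collet [292.4, 281.9]
side sleeve [398.2, 172.3]
side plug [370.7, 162.7]
side cup [282.4, 195.3]
side tape [200.0, 264.1]
side micrometer [374.6, 269.8]
```

The carton is home, the guard is shut, the collet is standing and the bystanders are unmoved. Handing in.

```bash
python3 -c "
from workcell import *
print(finish_job())"
```

```text
the job is handed in; nothing more can be done
None
```

The job is handed in: the collet stands upright in the carton, the carton is home against the back stop, and the guard is shut after being opened fully. On the first push the retreating fingers dragged the carton back about 48 mm, so I pushed it home a second time. The other things on the bench did not move measurably.

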